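# Bolt the coin counter's foot plate to the shelf rail

### The job

Bolt the coin counter down so it cannot wander: pick up the hammer-head bolt by its hand nut, lower its head into the open slot of the shelf rail and slide it along until the shank sits fully home in the notch of the counter's foot plate. Then turn the nut clockwise so that the head swings square across the slot under the rail's lips and the nut clamps the foot plate, hand-tight by feel: firm, without forcing or over-tightening anything. Let go, and leave the tray of coin rolls, the glass dish and the pen holder where they are.

Things in the scene. Friction and masses are not known exactly. Their poses are not given: they have to be found in the camera images.
- bolt: Loose steel hammer-head bolt with a hand nut on it, 150 g, standing on its head. Origin: centre of the head's underside; z up the shank, y along the head. Head 36 (y) x 18 (x) x 6 mm; two opposite corners cut back 3 mm let it swing clockwise from above in the rail, then stop square. Round knurled nut, 28 mm across, 32 mm tall: grip here; its underside starts 16.5 to 20 mm above the origin, not measured.
- shank_end (a point): Top end of the bolt's shank (10 mm diameter), 58 mm above the bolt's origin; axes as the bolt; a mark on it runs along the head. Right-hand thread, 8 mm per turn: clockwise from above lowers the nut. The thread drags (0.04 N m), so the nut carries the free bolt round until the head is stopped; then the nut runs down. With nut on plate and head on lips, each further radian adds roughly 40 N of clamping.
- rail: Fixed aluminium channel rail on the shelf, 46 mm wide (x), 360 mm long (y), 20 mm high. Origin: centre of its underside; y along the slot. The channel inside is 38.4 mm wide, from its floor 3 mm above the origin to the underside of the lips at 16 mm.
- slot_mouth (a point): Middle of the rail's slot mouth, 20 mm above the shelf, axes as the rail. The mouth is 22 mm wide on the rail's centre line, open upward along the whole length; its lips are 4 mm thick. The bolt's head goes in lengthwise (bolt y along rail y) and is held down once turned across.
- counter: Fixed coin counter: beige housing 250 x 240 mm, 175 mm high, with hopper bowl and large red button on top, on a dark steel foot plate 5 mm thick lying on the rail. Origin: at shelf height on the rail's centre line, straight below the shank's axis when the shank is fully home in the notch; y along the rail (as the rail's y), from the notch to the housing, which starts at y = 125 mm; a 55 mm high catch tray at 79 mm.
- notch (a point): Top face of the foot plate (25 mm above the shelf, underside 20 mm) above the counter's origin, where the shank's axis stands when home. The notch is 13 mm wide, ends at y = +5 mm, is open to -y. Hand-tight: the nut clamps the plate with 15 to 30 N, felt as 0.15 to 0.3 N m while it turns on the plate (0.05 to 0.12 once the hand stops); over 40 N is over-tightened.
- ear_edge (a point): Middle of the edge of the foot plate's 80 mm wide ear, 35 mm before the notch's home point (towards -y), at the plate's top. The notch's entry flares from 13 mm at y = -23 mm to 29 mm at this edge. The bolt must enter the rail before this edge, the shank sliding in under guidance of the flare; head below the plate, nut above it.
- rolls: Bystander: black tray 118 x 94 mm with four copper coin rolls lying in it, 26 mm high. Origin: centre of the underside.
- dish: Bystander: round smoked glass dish, 124 mm across, 30 mm high. Origin: centre of the underside.
- penholder: Bystander: square blue acrylic pen holder, 75 mm wide, 95 mm high, with pens up to 145 mm. Origin: centre of the underside.
Mind the look-alikes: they are no part of the job. Of the things shaped like the bolt, the steel one is meant.

How it is judged:
By the outcome, as a careful person would: the job done as asked, in the order asked, and still so for the second after the job is handed in, with the robot touching nothing.
It also fails if it takes over 72 s, if anything falls off the work surface, if the arm or the gripper's body presses on something with over 40 N, if the wrist force passes 120 N, or if a joint passes its speed limit or range.

### The arm

A 6-joint arm with a two-finger parallel gripper is mounted at the origin on the work surface. World frame = base frame: x ahead of the robot, y to its left, z up, the work surface at z = 0. Lengths are in m, angles in degrees, forces in N, time in s.
With the tool pointing down it reaches from about 0.4 to 0.825 m from the base axis. Payload 7 kg.
Tool frame: the origin (TCP) lies between the finger pads; the fingertips stand 11 mm ahead of it and the grasp point (between the pads) lies 8 mm behind it (r.tcp_to_tips is the distance from the TCP to the fingertips, in m); x points along the fingers, y is the direction in which the jaws open and shut, and the axes are right-handed (so a half turn about x gives the same grasp; the last joint's range is limited). The gripper opens to 88 mm and grips with 3 to 60 N. Pads are 19 mm wide; open, the fingers measure 130 mm over their backs; the gripper's body (78 mm by 193 mm) begins 47 mm behind the grasp point.
Start: joints at [-47.55, 20.546, 0.682, 0, -70.136, -16.507], TCP at [0.295, -0.607, 0.213] pointing down, gripper open.
Joint ranges: [-176.03, 176.03], [-82.01, 121.73], [-58.28, 71.71], [-173.87, 95.51], [-174.79, -0.11], [-173.66, 173.66]. Speed limits (degrees/s): [136.94, 136.94, 172.46, 180, 180, 180].

### API

Orientations are given as [roll, pitch, yaw] about the fixed x, y, z axes, in that order (R = Rz(yaw) Ry(pitch) Rx(roll)).
In Python, from plant import r gives the robot as it stands.
- The arm moves only by the tool arm_command, never from a script. Its argument "plan" is a list of rows, each an object of numbers: "dx", "dy", "dz": the shift along the tool's x, y, z each as a share of 0.02 m, from -1 to 1; "wx", "wy", "wz": the turn, a rotation vector about the tool's x, y, z each as a share of 0.08 rad, from -1 to 1. In form: [{"dx": .., "dy": .., "dz": .., "wx": .., "wy": .., "wz": ..}, ...]. A call has 1 to 20 rows; each row shifts and turns the pose as measured when the row begins, along the tool's axes as they then stand; what a row does not reach is not made up. A row lasts 1/12 s, in which the tool goes at most 41.7 mm and 7.16 degrees, less where a joint would pass 70% of its speed; a pose out of reach is approached as far as the arm can. A call with a number of a shift or a turn outside -1 to 1 is refused whole. A call with a gripper value outside its range is refused whole. "fingers" is the closure, from -1 (fully open) to 1 (shut), so that 0 is half open, set as the call begins (left out, the last holds). The fingers move at their own pace and stop on an object; "force" is the grip in N (left out, the last holds). Time passes only in rows, so rows that do not move let the fingers close. It gives the time, the measured TCP pose, the force and the opening at its end, in the units of the state.
- r.get_state(): the state, without advancing time (a new reading comes with each control period).
- r.capture(name): name is "side" or "top"; returns (picture, depth): 420x560x3 uint8, red, green, blue; 420x560 float32, m along the optical axis (not along the pixel's ray), 0 where there is no reading.
- r.camera_model(name): a dict with "vertical_fov" (degrees; the focal length in pixels is half the picture's height over the tangent of half this angle, whatever the lens; pixels are square), "cx", "cy" (the principal point, pixels), "R" (3x3) and "t" (3): a world point X has camera coordinates R X + t. Camera axes: x right, y down, z forward; pixel columns grow to the right and rows downward; lengths in m; the calibration is good to about 2 mm. A picture is of the moment at which its call begins. camera_model takes no time and is no camera call.
- r.close_job(): hands the job in, once; it reports no verdict.
Trained networks look in the newest picture that a camera, given by its name, has taken for a name from the list of things; names that differ only in an ending like _2 or _b are one class to them, and where a whole thing is asked for, a point or a joint stands for the part that bears it (a point fixed in the world has none). Each returns a list of dicts, best first, with "score" (0 to 1); they miss things now and then, are a little off and sometimes report something else, mostly with a low value. They report only what shows in the picture. A call takes as long as a camera call. They do not tell look-alikes from the thing itself.
- r.cut_out(camera, query): "mask" (420x560 bool, what is visible of it) and "bbox" ([left, top, width, height] in pixels, round what is visible of it).
- r.spot_point(camera, query): "centre" ([column, row] in pixels: a listed point, or the origin of a listed thing).
The state is a dict: "time_s": time; "joints": joint angles; "qd": joint speeds; "joint_torque": joint torques, N m; "tcp_pos": TCP position; "eef_rot": TCP orientation; "contact_force": force on the tool from outside, world axes, zero at the start; "moment": the same for the moment, N m; "gripper_width": finger opening in m.
Only numpy, scipy, OpenCV 4.12 (cv2) and the standard library are available. Lean on these libraries where they do the work, as an engineer would, in place of code of your own. Each camera call takes 0.05 s, during which the arm holds its last target.

## Working session

There is one attempt and no reset: what is moved stays moved. The work goes in short steps, Python scripts to look and compute and a tool call to move; the robot and the scene stay as the last step left them, time stands still between calls to the robot, and variables do not carry over. Pictures are saved under pics/ and viewed, and the job is handed in when it is done.

Besides the shell and the picture viewer there is one more tool, called after "Emit:" as name(argument=value, ...), one argument or row to a line, values as JSON. arm_command: Moves the arm, as the interface text tells. Shift numbers are shares of 0.02 m and turn numbers shares of 0.08 rad, none past 1 either way. Its arguments: {"type":"object","properties":{"plan":{"type":"array","items":{"type":"object","properties":{"dx":{"type":"number"},"dy":{"type":"number"},"dz":{"type":"number"},"wx":{"type":"number"},"wy":{"type":"number"},"wz":{"type":"number"}}}},"fingers":{"type":"number"},"force":{"type":"number"}},"required":["plan"]}

```bash
ls; mkdir -p pics
python3 - <<'E'
from plant import r
import cv2,numpy as np
s=r.get_state();print(s)
for n in ("side","top"):
    p,d=r.capture(n);cv2.imwrite(f"pics/{n}0.png",p[:,:,::-1]);np.save(f"{n}0.npy",d)
    m=r.camera_model(n);print(n,m)
    for q in("bolt","shank_end","slot_mouth","notch","ear_edge"):
        print(q,[(np.round(k["centre"],1).tolist(),round(k["score"],2)) for k in r.spot_point(n,q)])
E
```

```text
pics
{'time_s': 0.0, 'joints': array([-4.75475678e+01,  2.05932021e+01,  6.36910673e-01, -2.08063388e-02,
       -7.01379364e+01, -1.65057341e+01]), 'qd': array([-0.01422501,  0.04749774, -0.00838464,  0.0202308 , -0.12776131,
        0.02734847]), 'joint_torque': array([-1.56618033e-03, -5.82715523e+01,  2.93035895e+01,  6.99687347e+00,
        6.42518105e-03, -1.58084058e-04]), 'tcp_pos': array([ 0.29508643, -0.60652674,  0.21182445]), 'eef_rot': array([ 94.78061384,  89.90376281, 120.7202267 ]), 'contact_force': array([-0.27572328,  0.39402082, -0.23887184]), 'moment': array([-0.0141103 , -0.06580279, -0.04175772]), 'gripper_width': 0.08777048960062028}
side {'vertical_fov': 57.60040721826563, 'cx': 283.9219139003776, 'cy': 207.05469193371894, 'R': array([[ 0.99811492, -0.06125072,  0.00386677],
       [-0.03913219, -0.68368567, -0.72872668],
       [ 0.04727869,  0.72720166, -0.68479374]]), 't': array([-0.57178324, -0.06919119,  0.90139365])}
bolt [([193.6, 216.4], 0.85), ([205.6, 240.5], 0.7), ([167.9, 240.5], 0.66)]
shank_end [([194.6, 195.8], 0.9), ([161.2, 225.5], 0.88), ([208.7, 225.4], 0.65), ([207.0, 240.0], 0.16)]
slot_mouth [([279.1, 177.3], 0.56)]
notch [([275.4, 167.0], 0.63)]
ear_edge [([280.1, 175.8], 0.74)]
top {'vertical_fov': 55.81294007967627, 'cx': 282.42990018784144, 'cy': 211.06036342455408, 'R': array([[ 0.01326287, -0.999603  , -0.02485823],
       [-0.99179027, -0.00998891, -0.12748446],
       [ 0.12718555,  0.02634496, -0.99152901]]), 't': array([-0.19565245,  0.56712664,  0.82420722])}
bolt [([266.2, 300.9], 0.73), ([296.4, 284.6], 0.55), ([297.0, 323.2], 0.51)]
shank_end [([295.6, 287.4], 0.73), ([229.8, 214.8], 0.59), ([297.1, 329.4], 0.48), ([267.0, 300.6], 0.46)]
slot_mouth [([227.2, 215.9], 0.9)]
notch [([204.6, 216.6], 0.61)]
ear_edge [([219.9, 216.0], 0.91)]
```

View pics/side0.png

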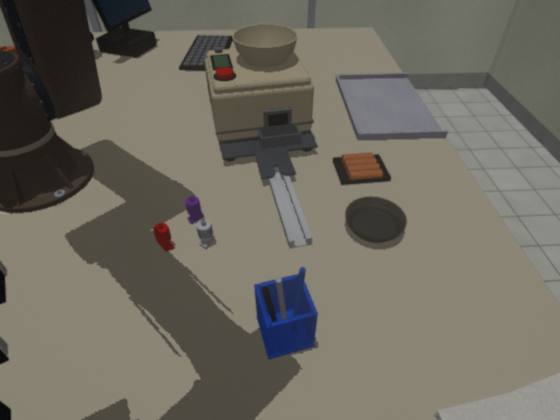

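View pics/top0.png

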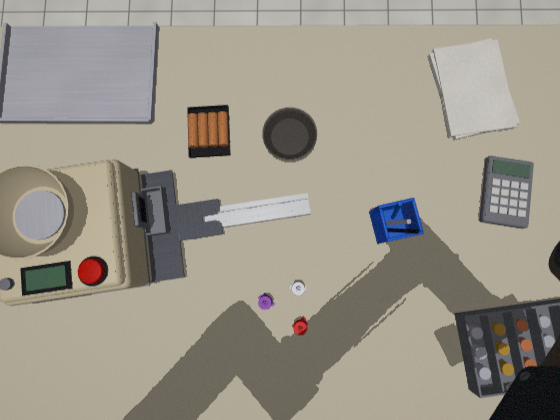

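Run:
```python
import cv2
a=cv2.imread("pics/side0.png")[150:270,140:300];cv2.imwrite("pics/side0c.png",cv2.resize(a,None,fx=5,fy=5,interpolation=2))
a=cv2.imread("pics/top0.png")[190:340,190:330];cv2.imwrite("pics/top0c.png",cv2.resize(a,None,fx=4,fy=4,interpolation=2))
```

```text
(no output)
```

View pics/side0c.png

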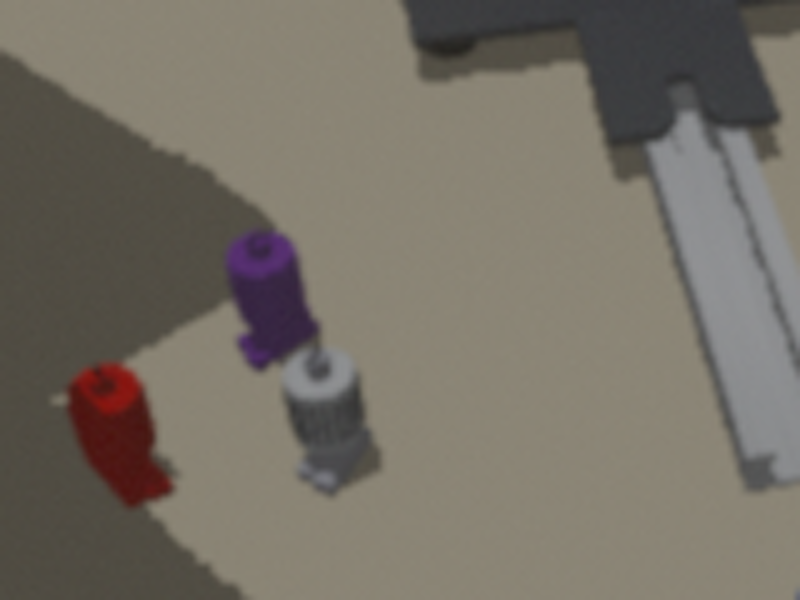

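View pics/top0c.png

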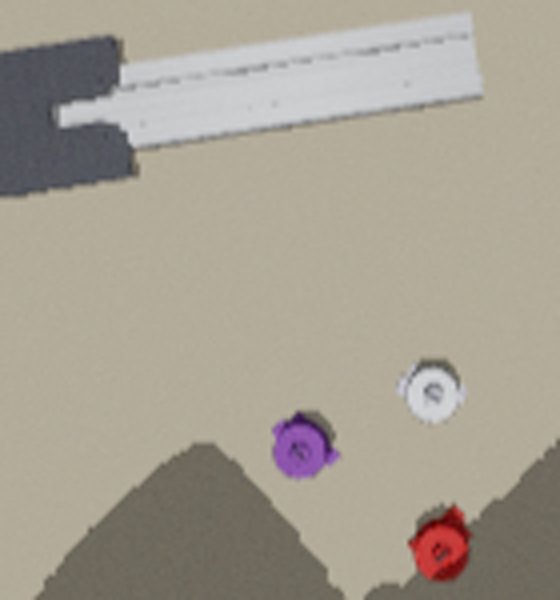

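The steel bolt is the grey one (side (205,235), top (298,288)). The purple one (side (193,210), top (266,301)) and the red one (side (163,236), top (300,327)) are coloured look-alikes. The rail's slot and the notch show clearly in both pictures.

```bash
cat > h.py <<'E'
import numpy as np,cv2
from plant import r
W,H=560,420
def cam(n):
    m=r.camera_model(n);f=H/2/np.tan(np.radians(m["vertical_fov"]/2));return f,m["cx"],m["cy"],np.array(m["R"]),np.array(m["t"])
def proj(n,X):
    f,cx,cy,R,t=cam(n);c=np.atleast_2d(X)@R.T+t;return np.c_[cx+f*c[:,0]/c[:,2],cy+f*c[:,1]/c[:,2]]
def ray(n,uv):
    f,cx,cy,R,t=cam(n);uv=np.atleast_2d(uv).astype(float);d=np.c_[(uv[:,0]-cx)/f,(uv[:,1]-cy)/f,np.ones(len(uv))]@R;return -R.T@t,d
def onz(n,uv,z):
    o,d=ray(n,uv);return o+d*((z-o[2])/d[:,2])[:,None]
def cloud(n,D):
    f,cx,cy,R,t=cam(n);v,u=np.mgrid[:H,:W];P=np.stack([(u-cx)/f*D,(v-cy)/f*D,D],-1);return (P-t)@R
E
python3 - <<'E'
from h import *
np.set_printoptions(precision=4,suppress=True)
for n,uv in(("top",[298,287]),("side",[203.7,223.5])):
    print(n,onz(n,uv,.058))
print("notch",onz("top",[204.6,216.6],.025),onz("side",[275.4,167.0],.025))
print("ear",onz("top",[219.9,216.0],.025),onz("side",[280.1,175.8],.025))
C={n:cloud(n,np.load(n+"0.npy")) for n in("side","top")}
for n in C:
    P=C[n];ok=np.load(n+"0.npy")>0
    m=ok&(abs(P[...,2])<.3)
    print(n,"table z",np.median(P[...,2][m]))
    # bolt region
    Z=P[...,2]
    b=m&(abs(P[...,0]-0.375)<.03)&(Z>.006)
    print(P[...,2][{"top":(288,298),"side":(228,204)}[n]],P[{"top":(288,298),"side":(228,204)}[n]])
# nut cloud
for n in C:
    P=C[n].reshape(-1,3)
    c=onz(n,{"top":[298,288],"side":[203.7,225]}[n],.053)[0]
    q=P[(np.hypot(P[:,0]-c[0],P[:,1]-c[1])<.025)&(P[:,2]>.008)&(P[:,2]<.08)]
    print(n,len(q),q.mean(0),q.min(0),q.max(0))
# rail: points of height about .02
P=C["top"].reshape(-1,3)
q=P[(P[:,2]>.013)&(P[:,2]<.03)]
uv=proj("top",q)
s=(uv[:,0]>225)&(uv[:,0]<315)&(uv[:,1]>190)&(uv[:,1]<235);q=q[s]
print(len(q),q.mean(0)); 
rect=cv2.minAreaRect((q[:,:2]*1000).astype(np.float32));print(rect)
E
```

```text
top [[ 0.4096 -0.2237  0.058 ]]
side [[ 0.4085 -0.2313  0.058 ]]
notch [[ 0.5565 -0.0182  0.025 ]] [[ 0.5514 -0.0223  0.025 ]]
ear [[ 0.5582 -0.0518  0.025 ]] [[ 0.5606 -0.0558  0.025 ]]
side table z -0.00039654633666415213
0.04878579040809956 [ 0.408  -0.2341  0.0488]
top table z 0.0010794745956616899
0.05595031982355389 [ 0.4075 -0.2237  0.056 ]
side 287 [ 0.4065 -0.2309  0.0401] [ 0.3908 -0.2399  0.0157] [ 0.4194 -0.212   0.0584]
top 158 [ 0.4061 -0.2232  0.0482] [ 0.3918 -0.2418  0.0085] [ 0.4192 -0.2092  0.0612]
970 [ 0.5735 -0.1544  0.02  ]
((574.0805053710938, -152.98089599609375), (46.90761184692383, 189.42337036132812), 9.215271949768066)
```

Run:
```python
import cv2
a=cv2.imread("pics/top0.png")[275:300,285:310];b=cv2.imread("pics/side0.png")[212:252,190:220]
cv2.imwrite("pics/bc.png",cv2.resize(a,(500,500),interpolation=0));cv2.imwrite("pics/bs.png",cv2.resize(b,None,fx=14,fy=14,interpolation=0))
```

```text
(no output)
```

View pics/bc.png

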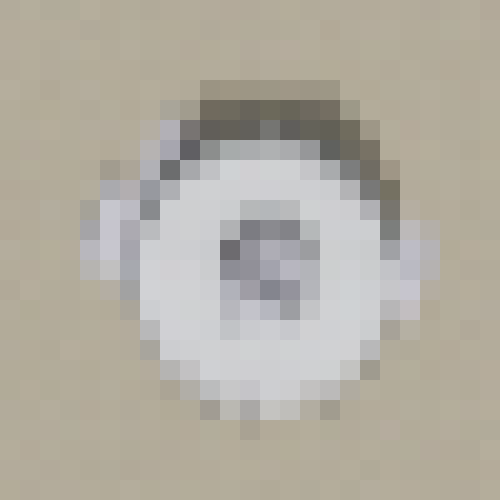

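View pics/bs.png

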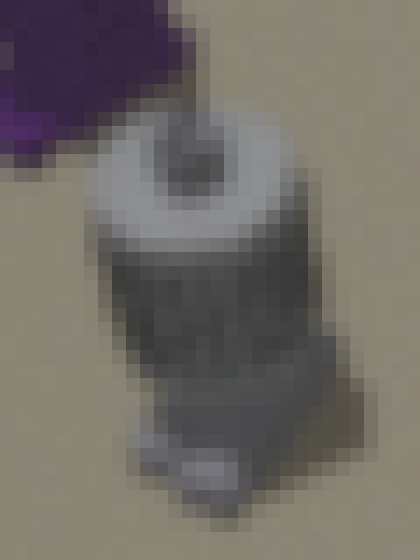

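Run:
```python
import cv2
a=cv2.imread("pics/top0.png")[185:250,195:320];b=cv2.imread("pics/side0.png")[140:250,245:325]
cv2.imwrite("pics/rt.png",cv2.resize(a,None,fx=6,fy=6,interpolation=0));cv2.imwrite("pics/rs.png",cv2.resize(b,None,fx=5.4,fy=5.4,interpolation=0))
```

```text
(no output)
```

View pics/rt.png

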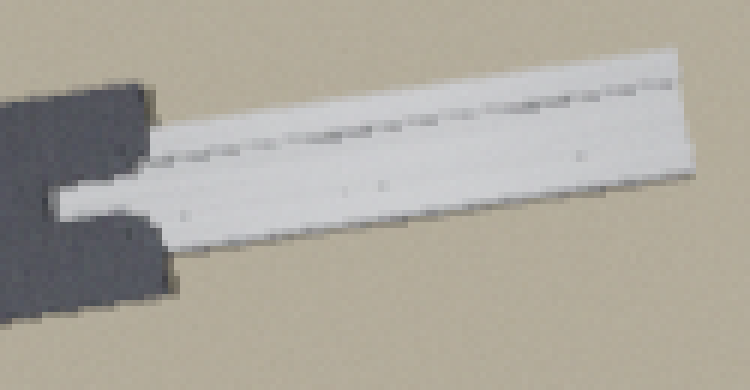

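View pics/rs.png

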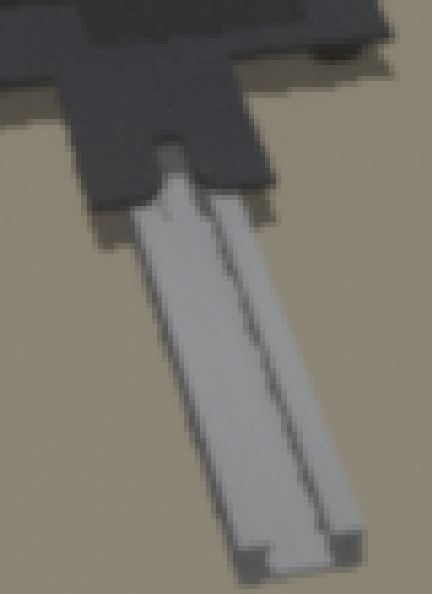

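Run:
```python
from h import *
np.set_printoptions(precision=4,suppress=True)
T=np.array([[677,48],[693,172],[155,127],[172,252]])/6+[195,185]-.5
S=np.array([[360,530],[237,550],[243,193],[132,212]])/5.4+[245,140]-.5
Te=np.array([[145,83],[178,290]])/6+[195,185]-.5
Se=np.array([[275,185],[93,210]])/5.4+[245,140]-.5
for n,p,e,nt in(("top",T,Te,np.array([52,203])/6+[195,185]-.5),("side",S,Se,np.array([172,140])/5.4+[245,140]-.5)):
    q=onz(n,p,.02);print(n,q[:,:2].tolist())
    print(" width",np.linalg.norm(q[0]-q[1])); 
    for a,b in((2,0),(3,1)):
        d=q[a]-q[b];print(" yaw of y axis",np.degrees(np.arctan2(d[1],d[0]))-90)
    d=q[0]-q[1];print(" end yaw",np.degrees(np.arctan2(d[1],d[0])), "end mid",(q[0]+q[1])/2)
    E=onz(n,e,.025);d=E[0]-E[1];print(" ear",E[:,:2].tolist(),np.linalg.norm(d),"mid",E.mean(0),np.degrees(np.arctan2(d[1],d[0])))
    print(" notch end",onz(n,nt,.025))
    c={"top":[297.6,288.2],"side":[203.4,224.4]}[n];print(" nut",onz(n,c,.050))
```

```text
top [[0.6130403933202133, -0.2431299565936629], [0.5671009199714253, -0.24921522116934394], [0.5817938561283388, -0.0511054505397773], [0.5356491742265275, -0.058895308983334116]]
 width 0.04634075589068484
 yaw of y axis 9.242256583014765
 yaw of y axis 9.383733327337666
 end yaw 7.54562292896504 end mid [ 0.5901 -0.2462  0.02  ]
 ear [[0.59737887613685, -0.04779979173790949], [0.5213954054634375, -0.06241505234874428]] 0.07737631199727701 mid [ 0.5594 -0.0551  0.025 ] 10.887748313814443
 notch end [[ 0.5527 -0.0152  0.025 ]]
 nut [[ 0.4067 -0.223   0.05  ]]
side [[0.6106236471007409, -0.24405239150847335], [0.5659557564701533, -0.25103338834641536], [0.5826701367291917, -0.048690343442500006], [0.534989487732661, -0.058860643007404456]]
 width 0.045210118007338734
 yaw of y axis 8.14293395034916
 yaw of y axis 9.153822347862047
 end yaw 8.882711299154423 end mid [ 0.5883 -0.2475  0.02  ]
 ear [[0.5961074286230912, -0.05030278487317785], [0.5186558139639283, -0.06279575862442632]] 0.07845270553945755 mid [ 0.5574 -0.0565  0.025 ] 9.162907870725096
 notch end [[ 0.5539 -0.0163  0.025 ]]
 nut [[ 0.4063 -0.2257  0.05  ]]
```

```bash
cat > fitb.py <<'E'
from h import *
def hull_img(n,P,shape,off,k):
    uv=(proj(n,P)+.5-off)*k;return cv2.convexHull(uv.astype(np.float32)).astype(np.int32)
def head(x,y,yaw,z0=0,z1=.006):
    h=np.array([[.009,.018],[.009,-.015],[.006,-.018],[-.009,-.018],[-.009,.015],[-.006,.018]])
    h=h
    c,s=np.cos(yaw),np.sin(yaw);q=h@np.array([[c,s],[-s,c]])+[x,y]
    return np.r_[np.c_[q,np.full(6,z0)],np.c_[q,np.full(6,z1)]]
def cyl(x,y,rad,z0,z1):
    a=np.linspace(0,2*np.pi,40);return np.concatenate([np.c_[x+rad*np.cos(a),y+rad*np.sin(a),0*a+z] for z in(z0,z1)])
if __name__=="__main__":
    pos={"top":(.4067,-.2230),"side":(.4063,-.2257)}
    rows=[]
    for n,box in(("top",(283,273,310,303)),("side",(190,210,220,250))):
        im=cv2.imread(f"pics/{n}0.png");u0,v0,u1,v1=box;k=8 if n=="top" else 8
        a=cv2.resize(im[v0:v1,u0:u1],None,fx=k,fy=k,interpolation=0);L=[]
        for yaw in(-10,-20,-30):
            b=a.copy();x,y=pos[n]
            for P,c in((head(x,y,np.radians(yaw)),(0,0,255)),(cyl(x,y,.014,.018,.050),(0,255,0)),(cyl(x,y,.005,.05,.058),(255,0,0))):
                cv2.polylines(b,[hull_img(n,P,0,np.array([u0,v0]),k)],True,c,1)
            L.append(b)
        rows.append(np.hstack(L))
    w=max(x.shape[1] for x in rows)
    cv2.imwrite("pics/fit.png",np.vstack([np.pad(x,((0,0),(0,w-x.shape[1]),(0,0))) for x in rows]))
E
python3 fitb.py
```

```text
(no output)
```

View pics/fit.png

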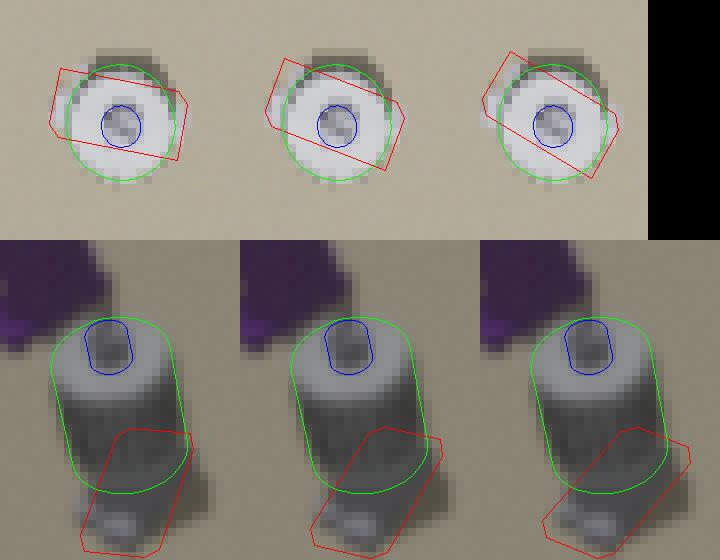

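```bash
sed -i 's/h=h$/h=h*[-1,1]/; s/(-10,-20,-30)/(-12,-18,-24)/; s/"side":(.4063,-.2257)/"side":(.4060,-.2245)/;s/"top":(.4067,-.2230)/"top":(.4062,-.2230)/; s/k=8 if n=="top" else 8/k=8/' fitb.py; python3 fitb.py
```

```text
(no output)
```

View pics/fit.png

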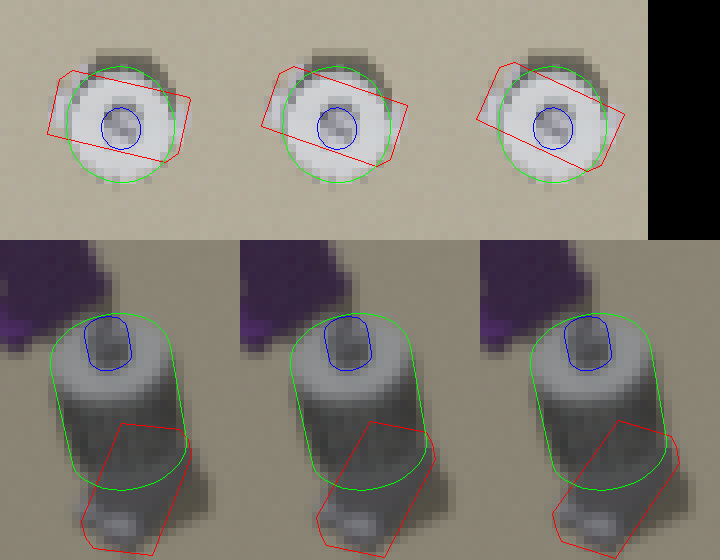

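```bash
cat > fit2.py <<'E'
from fitb import *
from scipy.optimize import minimize
def run(n,box,im):
    u0,v0,u1,v1=box;k=6
    a=cv2.resize(im[v0:v1,u0:u1],None,fx=k,fy=k,interpolation=cv2.INTER_LINEAR).astype(float)
    sat=(a[...,2]-a[...,0])/a.sum(-1)*3   # tan: r>b
    bg=np.median(sat);m=sat<bg*.5
    m&=sat>-.35
    def ren(p):
        x,y,yaw,zn=p[0],p[1],p[2],.018
        M=np.zeros(m.shape,np.uint8)
        for P in(head(x,y,yaw),cyl(x,y,.0138,zn,zn+.032),cyl(x,y,.005,.0,.058)):
            cv2.fillPoly(M,[hull_img(n,P,0,np.array([u0,v0]),k)],1)
        return M.astype(bool)
    x0,y0={"top":(.4062,-.2230),"side":(.4060,-.2245)}[n]
    best=[]
    for yaw in range(-34,0,3):
        b=min((1-(ren((x0+dx,y0+dy,np.radians(yaw)))&m).sum()/(ren((x0+dx,y0+dy,np.radians(yaw)))|m).sum(),dx,dy) for dx in np.arange(-.003,.0031,.001) for dy in np.arange(-.003,.0031,.001))
        best.append((yaw,round(1-b[0],4),round(x0+b[1],4),round(y0+b[2],4)))
    for b in best:print(n,b)
    cv2.imwrite(f"pics/m_{n}.png",m.astype(np.uint8)*255)
if __name__=="__main__":
    run("top",(283,273,312,303),cv2.imread("pics/top0.png"))
    run("side",(190,216,222,252),cv2.imread("pics/side0.png"))
E
python3 fit2.py; python3 -c "
import cv2,numpy as np
a=cv2.imread('pics/m_top.png');b=cv2.imread('pics/m_side.png');h=max(len(a),len(b))
f=lambda x:np.pad(x,((0,h-len(x)),(0,10),(0,0)),constant_values=90)
cv2.imwrite('pics/m.png',np.hstack([f(a),f(b)]))"
```

```text
Traceback (most recent call last):
  File "fit2.py", line 23, in <module>
    run("top",(283,273,312,303),cv2.imread("pics/top0.png"))
    ~~~^^^^^^^^^^^^^^^^^^^^^^^^^^^^^^^^^^^^^^^^^^^^^^^^^^^^^
  File "fit2.py", line 18, in run
    b=min((1-(ren((x0+dx,y0+dy,np.radians(yaw)))&m).sum()/(ren((x0+dx,y0+dy,np.radians(yaw)))|m).sum(),dx,dy) for dx in np.arange(-.003,.0031,.001) for dy in np.arange(-.003,.0031,.001))
  File "fit2.py", line 18, in <genexpr>
    b=min((1-(ren((x0+dx,y0+dy,np.radians(yaw)))&m).sum()/(ren((x0+dx,y0+dy,np.radians(yaw)))|m).sum(),dx,dy) for dx in np.arange(-.003,.0031,.001) for dy in np.arange(-.003,.0031,.001))
              ~~~^^^^^^^^^^^^^^^^^^^^^^^^^^^^^^^
  File "fit2.py", line 13, in ren
    cv2.fillPoly(M,[hull_img(n,P,0,np.array([u0,v0]),k)],1)
                    ~~~~~~~~^^^^^^^^^^^^^^^^^^^^^^^^^^^
  File "fitb.py", line 3, in hull_img
    uv=(proj(n,P)+.5-off)*k;return cv2.convexHull(uv.astype(np.float32)).astype(np.int32)
        ~~~~^^^^^
  File "h.py", line 7, in proj
    f,cx,cy,R,t=cam(n);c=np.atleast_2d(X)@R.T+t;return np.c_[cx+f*c[:,0]/c[:,2],cy+f*c[:,1]/c[:,2]]
                ~~~^^^
  File "h.py", line 5, in cam
    m=r.camera_model(n);f=H/2/np.tan(np.radians(m["vertical_fov"]/2));return f,m["cx"],m["cy"],np.array(m["R"]),np.array(m["t"])
ValueError: time passes only in moves, steps and waits
[ WARN:0@0.012] global loadsave.cpp:275 findDecoder imread_('pics/m_top.png'): can't open/read file: check file path/integrity
[ WARN:0@0.012] global loadsave.cpp:275 findDecoder imread_('pics/m_side.png'): can't open/read file: check file path/integrity
Traceback (most recent call last):
TypeError: object of type 'NoneType' has no len()
```

Too many calls to camera_model; cache it.

```bash
sed -i 's/^def cam/import functools\n@functools.lru_cache(None)\ndef cam/' h.py; python3 fit2.py; python3 -c "
import cv2,numpy as np
a=cv2.imread('pics/m_top.png');b=cv2.imread('pics/m_side.png');h=max(len(a),len(b))
f=lambda x:np.pad(x,((0,h-len(x)),(0,10),(0,0)),constant_values=90)
cv2.imwrite('pics/m.png',np.hstack([f(a),f(b)]))"
```

```text
top (-34, np.float64(0.8771), np.float64(0.4062), np.float64(-0.223))
top (-31, np.float64(0.8974), np.float64(0.4062), np.float64(-0.223))
top (-28, np.float64(0.9105), np.float64(0.4062), np.float64(-0.223))
top (-25, np.float64(0.9248), np.float64(0.4062), np.float64(-0.223))
top (-22, np.float64(0.929), np.float64(0.4062), np.float64(-0.223))
top (-19, np.float64(0.9246), np.float64(0.4062), np.float64(-0.223))
top (-16, np.float64(0.9128), np.float64(0.4062), np.float64(-0.223))
top (-13, np.float64(0.9027), np.float64(0.4062), np.float64(-0.223))
top (-10, np.float64(0.8949), np.float64(0.4062), np.float64(-0.223))
top (-7, np.float64(0.8874), np.float64(0.4062), np.float64(-0.223))
top (-4, np.float64(0.8809), np.float64(0.4062), np.float64(-0.223))
top (-1, np.float64(0.8768), np.float64(0.4062), np.float64(-0.223))
side (-34, np.float64(0.7428), np.float64(0.406), np.float64(-0.2225))
side (-31, np.float64(0.7506), np.float64(0.406), np.float64(-0.2225))
side (-28, np.float64(0.7578), np.float64(0.406), np.float64(-0.2225))
side (-25, np.float64(0.7621), np.float64(0.406), np.float64(-0.2225))
side (-22, np.float64(0.7662), np.float64(0.406), np.float64(-0.2225))
side (-19, np.float64(0.7677), np.float64(0.405), np.float64(-0.2215))
side (-16, np.float64(0.7686), np.float64(0.405), np.float64(-0.2215))
side (-13, np.float64(0.7648), np.float64(0.405), np.float64(-0.2215))
side (-10, np.float64(0.7591), np.float64(0.405), np.float64(-0.2215))
side (-7, np.float64(0.7533), np.float64(0.405), np.float64(-0.2215))
side (-4, np.float64(0.7466), np.float64(0.405), np.float64(-0.2215))
side (-1, np.float64(0.7422), np.float64(0.405), np.float64(-0.2215))
```

View pics/m.png

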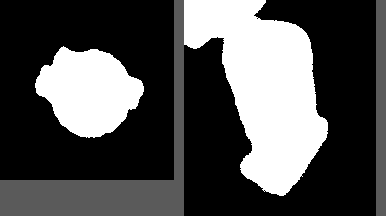

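```bash
cat >> h.py <<'E'
from scipy.spatial.transform import Rotation as Ro
def st():
    s=r.get_state();R=Ro.from_euler("xyz",s["eef_rot"],degrees=True).as_matrix()
    return s,R
def show():
    s,R=st();print("t",round(s["time_s"],2),"tcp",s["tcp_pos"].round(4),"jaw yaw",np.degrees(np.arctan2(R[1,1],R[0,1])).round(2),"toolx",R[:,0].round(3),"q",s["joints"].round(1),"F",s["contact_force"].round(2),"M",s["moment"].round(3),"w",round(s["gripper_width"],4))
    return s,R
def delta(target,s,R):
    return (R.T@(np.array(target)-s["tcp_pos"])/.02).round(2)
E
python3 - <<'E'
from h import *
s,R=show();print(R.round(3));print(delta([.4060,-.2235,.12],s,R))
print("purple",onz("top",[266,301],.05),"red",onz("top",[300.5,327],.05))
E
```

```text
t 0.6 tcp [ 0.2953 -0.607   0.2128] jaw yaw 115.94 toolx [ 0. -0. -1.] q [-47.6  20.5   0.7   0.  -70.1 -16.5] F [ 0.26 -0.3  -0.44] M [ 0.016  0.024 -0.025] w 0.0879
[[ 0.    -0.437  0.899]
 [-0.     0.899  0.437]
 [-1.    -0.     0.   ]]
[ 4.64 14.82 13.37]
purple [[ 0.3797305  -0.15799544  0.05      ]] red [[ 0.32878518 -0.22955786  0.05      ]]
```

Emit:
arm_command(
  plan=[
    {"dx": 0.25,"dy": 0.95,"dz": 0.86},
    {"dx": 0.25,"dy": 0.95,"dz": 0.86},
    {"dx": 0.25,"dy": 0.95,"dz": 0.86},
    {"dx": 0.25,"dy": 0.95,"dz": 0.86},
    {"dx": 0.25,"dy": 0.95,"dz": 0.86},
    {"dx": 0.25,"dy": 0.95,"dz": 0.86},
    {"dx": 0.25,"dy": 0.95,"dz": 0.86},
    {"dx": 0.25,"dy": 0.95,"dz": 0.86},
    {"dx": 0.25,"dy": 0.95,"dz": 0.86},
    {"dx": 0.25,"dy": 0.95,"dz": 0.86},
    {"dx": 0.25,"dy": 0.95,"dz": 0.86},
    {"dx": 0.25,"dy": 0.95,"dz": 0.86},
    {"dx": 0.25,"dy": 0.95,"dz": 0.86},
    {"dx": 0.25,"dy": 0.95,"dz": 0.86},
  ],
  fingers=0,
  force=25,
)

```text
schema error: expected keys dx, dy, dz, wx, wy, wz
```

Emit:
arm_command(
  plan=[
    {"wx": -1},
    {"wx": -1},
    {"wx": -1},
    {"wx": -1},
    {"wx": -1},
    {"wx": -1},
    {"wx": -1},
    {"wx": -1},
    {"wx": -1},
    {"wx": -1},
    {"wx": -1},
    {"wx": -1},
    {"wx": -1},
    {"wx": -1},
    {"wx": -1},
    {"wx": -1},
    {"wx": -1},
    {"wx": -1},
    {"wx": -1},
    {"wx": -1},
  ],
)

```text
schema error: expected keys dx, dy, dz, wx, wy, wz
```

Run:
```python
from h import *
s,R=show();print(delta([.4060,-.2235,.10],s,R))
```

```text
t 0.6 tcp [ 0.2953 -0.607   0.2128] jaw yaw 115.94 toolx [ 0. -0. -1.] q [-47.6  20.5   0.7   0.  -70.1 -16.5] F [ 0.26 -0.3  -0.44] M [ 0.016  0.024 -0.025] w 0.0879
[ 5.64 14.82 13.37]
```

Emit:
arm_command(
  plan=[
    {"dx": 0.25,"dy": 0.95,"dz": 0.86,"wx": 0,"wy": 0,"wz": 0},
    {"dx": 0.25,"dy": 0.95,"dz": 0.86,"wx": 0,"wy": 0,"wz": 0},
    {"dx": 0.25,"dy": 0.95,"dz": 0.86,"wx": 0,"wy": 0,"wz": 0},
    {"dx": 0.25,"dy": 0.95,"dz": 0.86,"wx": 0,"wy": 0,"wz": 0},
    {"dx": 0.25,"dy": 0.95,"dz": 0.86,"wx": 0,"wy": 0,"wz": 0},
    {"dx": 0.25,"dy": 0.95,"dz": 0.86,"wx": 0,"wy": 0,"wz": 0},
    {"dx": 0.25,"dy": 0.95,"dz": 0.86,"wx": 0,"wy": 0,"wz": 0},
    {"dx": 0.25,"dy": 0.95,"dz": 0.86,"wx": 0,"wy": 0,"wz": 0},
    {"dx": 0.25,"dy": 0.95,"dz": 0.86,"wx": 0,"wy": 0,"wz": 0},
    {"dx": 0.25,"dy": 0.95,"dz": 0.86,"wx": 0,"wy": 0,"wz": 0},
    {"dx": 0.25,"dy": 0.95,"dz": 0.86,"wx": 0,"wy": 0,"wz": 0},
    {"dx": 0.25,"dy": 0.95,"dz": 0.86,"wx": 0,"wy": 0,"wz": 0},
    {"dx": 0.25,"dy": 0.95,"dz": 0.86,"wx": 0,"wy": 0,"wz": 0},
    {"dx": 0.25,"dy": 0.95,"dz": 0.86,"wx": 0,"wy": 0,"wz": 0},
  ],
  fingers=0,
  force=25,
)

```text
time_s: 1.77
tcp_pos: [0.3985, -0.2531, 0.1407]
eef_rot: [-64.3, 89.6, -38.7]
contact_force: [1.5, -0.4, -0.1]
gripper_width: 0.0439
```

Emit:
arm_command(
  plan=[
    {"dx": 0,"dy": 0,"dz": 0,"wx": -1,"wy": 0,"wz": 0},
    {"dx": 0,"dy": 0,"dz": 0,"wx": -1,"wy": 0,"wz": 0},
    {"dx": 0,"dy": 0,"dz": 0,"wx": -1,"wy": 0,"wz": 0},
    {"dx": 0,"dy": 0,"dz": 0,"wx": -1,"wy": 0,"wz": 0},
    {"dx": 0,"dy": 0,"dz": 0,"wx": -1,"wy": 0,"wz": 0},
    {"dx": 0,"dy": 0,"dz": 0,"wx": -1,"wy": 0,"wz": 0},
    {"dx": 0,"dy": 0,"dz": 0,"wx": -1,"wy": 0,"wz": 0},
    {"dx": 0,"dy": 0,"dz": 0,"wx": -1,"wy": 0,"wz": 0},
    {"dx": 0,"dy": 0,"dz": 0,"wx": -1,"wy": 0,"wz": 0},
    {"dx": 0,"dy": 0,"dz": 0,"wx": -1,"wy": 0,"wz": 0},
    {"dx": 0,"dy": 0,"dz": 0,"wx": -1,"wy": 0,"wz": 0},
    {"dx": 0,"dy": 0,"dz": 0,"wx": -1,"wy": 0,"wz": 0},
    {"dx": 0,"dy": 0,"dz": 0,"wx": -1,"wy": 0,"wz": 0},
    {"dx": 0,"dy": 0,"dz": 0,"wx": -1,"wy": 0,"wz": 0},
    {"dx": 0,"dy": 0,"dz": 0,"wx": -1,"wy": 0,"wz": 0},
    {"dx": 0,"dy": 0,"dz": 0,"wx": -1,"wy": 0,"wz": 0},
    {"dx": 0,"dy": 0,"dz": 0,"wx": -1,"wy": 0,"wz": 0},
    {"dx": 0,"dy": 0,"dz": 0,"wx": -1,"wy": 0,"wz": 0},
    {"dx": 0,"dy": 0,"dz": 0,"wx": -1,"wy": 0,"wz": 0},
    {"dx": 0,"dy": 0,"dz": 0,"wx": -1,"wy": 0,"wz": 0},
  ],
)

```text
time_s: 3.43
tcp_pos: [0.4017, -0.2476, 0.1447]
eef_rot: [-140.4, 89.1, -18.3]
contact_force: [-0.6, -0.4, -0.0]
gripper_width: 0.0438
```

Run:
```python
from h import *
s,R=show();print(delta([.4060,-.2235,.10],s,R))
```

```text
t 3.43 tcp [ 0.4017 -0.2476  0.1447] jaw yaw -147.93 toolx [ 0.015 -0.005 -1.   ] q [ -7.5   4.  -30.5   0.2 -54.5  39.4] F [-0.62 -0.36 -0.04] M [0.008 0.206 0.038] w 0.0438
[ 2.23 -0.8   0.93]
```

Emit:
arm_command(
  plan=[
    {"dx": 0,"dy": 0,"dz": 0,"wx": -1,"wy": 0,"wz": 0},
    {"dx": 0,"dy": 0,"dz": 0,"wx": -1,"wy": 0,"wz": 0},
    {"dx": 0,"dy": 0,"dz": 0,"wx": -1,"wy": 0,"wz": 0},
    {"dx": 0,"dy": 0,"dz": 0,"wx": -1,"wy": 0,"wz": 0},
    {"dx": 0,"dy": 0,"dz": 0,"wx": -1,"wy": 0,"wz": 0},
    {"dx": 0,"dy": 0,"dz": 0,"wx": -1,"wy": 0,"wz": 0},
    {"dx": 0,"dy": 0,"dz": 0,"wx": -1,"wy": 0,"wz": 0},
    {"dx": 0,"dy": 0,"dz": 0,"wx": -1,"wy": 0,"wz": 0},
    {"dx": 0,"dy": 0,"dz": 0,"wx": -1,"wy": 0,"wz": 0},
    {"dx": 0,"dy": 0,"dz": 0,"wx": -1,"wy": 0,"wz": 0},
    {"dx": 0,"dy": 0,"dz": 0,"wx": -1,"wy": 0,"wz": 0},
    {"dx": 0,"dy": 0,"dz": 0,"wx": -1,"wy": 0,"wz": 0},
    {"dx": 0,"dy": 0,"dz": 0,"wx": -1,"wy": 0,"wz": 0},
    {"dx": 0,"dy": 0,"dz": 0,"wx": -1,"wy": 0,"wz": 0},
    {"dx": 0,"dy": 0,"dz": 0,"wx": -1,"wy": 0,"wz": 0},
    {"dx": 0,"dy": 0,"dz": 0,"wx": -1,"wy": 0,"wz": 0},
    {"dx": 0,"dy": 0,"dz": 0,"wx": -1,"wy": 0,"wz": 0},
    {"dx": 0,"dy": 0,"dz": 0,"wx": -1,"wy": 0,"wz": 0},
    {"dx": 0,"dy": 0,"dz": 0,"wx": -1,"wy": 0,"wz": 0},
    {"dx": 0,"dy": 0,"dz": 0,"wx": -1,"wy": 0,"wz": 0},
  ],
)

```text
time_s: 5.1
tcp_pos: [0.4036, -0.248, 0.1494]
eef_rot: [126.2, 88.5, -15.3]
contact_force: [-0.4, 0.0, 0.1]
gripper_width: 0.044
```

Emit:
arm_command(
  plan=[
    {"dx": 0,"dy": 0,"dz": 0,"wx": -1,"wy": 0,"wz": 0},
    {"dx": 0,"dy": 0,"dz": 0,"wx": -1,"wy": 0,"wz": 0},
    {"dx": 0,"dy": 0,"dz": 0,"wx": -1,"wy": 0,"wz": 0},
    {"dx": 0,"dy": 0,"dz": 0,"wx": -1,"wy": 0,"wz": 0},
    {"dx": 0,"dy": 0,"dz": 0,"wx": -0.8,"wy": 0,"wz": 0},
    {"dx": 0,"dy": 0,"dz": 0,"wx": 0,"wy": 0,"wz": 0},
  ],
)

```text
time_s: 5.6
tcp_pos: [0.404, -0.2482, 0.1508]
eef_rot: [103.3, 88.3, -14.8]
contact_force: [1.0, -0.3, 0.1]
gripper_width: 0.0438
```

```bash
cat >> h.py <<'E'
def tilt(R):
    # rotation vector in tool frame (shares) that brings tool x to straight down
    v=R.T@np.array([0,0,-1.]);w=np.cross([1,0,0],v);return (w/.08).round(2)
E
python3 - <<'E'
from h import *
s,R=show();print(delta([.4060,-.2235,.08],s,R),tilt(R))
E
```

```text
t 5.6 tcp [ 0.404  -0.2482  0.1508] jaw yaw -28.07 toolx [ 0.029 -0.008 -1.   ] q [ -7.5   3.4 -30.4   0.3 -54.5 159.3] F [ 1.   -0.28  0.08] M [-0.075  0.184 -0.005] w 0.0438
[ 3.53 -0.6  -1.11] [ 0.   -0.09 -0.37]
```

Emit:
arm_command(
  plan=[
    {"dx": 0.6,"dy": -0.15,"dz": -0.28,"wx": 0,"wy": -0.09,"wz": -0.37},
    {"dx": 0.9,"dy": -0.15,"dz": -0.28,"wx": 0,"wy": 0,"wz": 0},
    {"dx": 0.9,"dy": -0.15,"dz": -0.28,"wx": 0,"wy": 0,"wz": 0},
    {"dx": 0.9,"dy": -0.15,"dz": -0.28,"wx": 0,"wy": 0,"wz": 0},
    {"dx": 0,"dy": 0,"dz": 0,"wx": 0,"wy": 0,"wz": 0},
  ],
)

```text
time_s: 6.02
tcp_pos: [0.4065, -0.2229, 0.0851]
eef_rot: [104.9, 89.7, -13.9]
contact_force: [-1.1, -0.0, -1.5]
gripper_width: 0.0438
```

Run:
```python
from h import *
s,R=show();print(delta([.4060,-.2235,.036],s,R),tilt(R))
o=[]
for n,b in(("top",(260,250,340,330)),("side",(160,175,240,255))):
    p,d=r.capture(n);cv2.imwrite(f"pics/{n}1.png",p[:,:,::-1])
    u0,v0,u1,v1=b;a=cv2.resize(p[v0:v1,u0:u1,::-1],(480,480),interpolation=2);k=6
    tcp=s["tcp_pos"]
    for dx,c in((.011,(0,0,255)),(-.008,(255,0,255))):
        for dy in(-.022,0,.022):
            q=(proj(n,tcp+R@[dx,dy,0])[0]+.5-[u0,v0])*k;cv2.circle(a,tuple(q.astype(int)),3,c,-1)
    o.append(a)
cv2.imwrite("pics/g1.png",cv2.resize(np.hstack(o),(800,400)))
```

```text
t 6.02 tcp [ 0.4065 -0.2229  0.0851] jaw yaw -28.77 toolx [ 0.005 -0.001 -1.   ] q [-4.200e+00  7.900e+00 -3.540e+01  1.000e-01 -4.640e+01  1.554e+02] F [-1.07 -0.05 -1.5 ] M [-0.094  0.302 -0.011] w 0.0438
[ 2.46 -0.02  0.04] [ 0.   -0.02 -0.06]
```

View pics/g1.png

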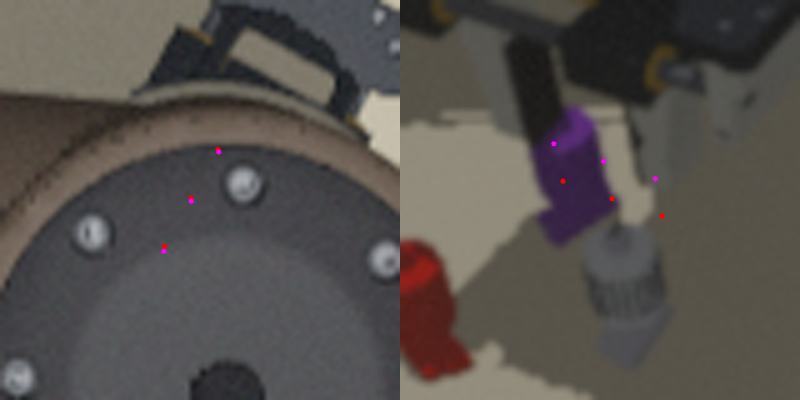

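Run:
```python
import cv2
a=cv2.imread("pics/side1.png")[160:250,165:255];cv2.imwrite("pics/s1c.png",cv2.convertScaleAbs(cv2.resize(a,(630,630),interpolation=2),alpha=1.7))
```

```text
(no output)
```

View pics/s1c.png

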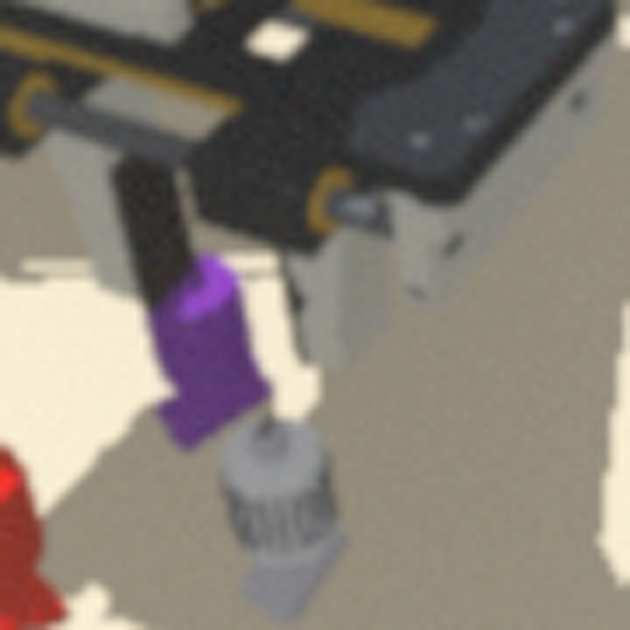

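View pics/side1.png

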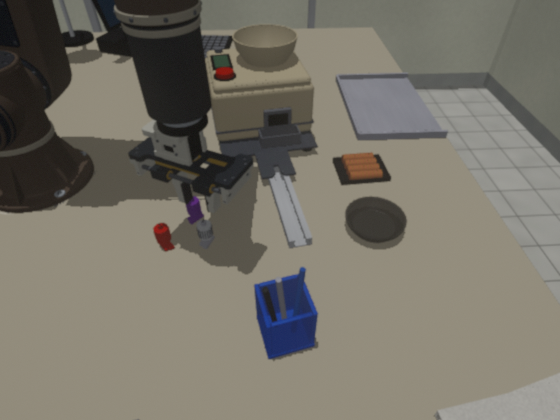

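Run:
```python
from h import *
np.set_printoptions(precision=4,suppress=True)
s,R=st();print(s["tcp_pos"], r.tcp_to_tips)
p,d=r.capture("side");P=cloud("side",d);print(s["tcp_pos"]+R@[.011,-.022,0],s["tcp_pos"]+R@[.011,.022,0])
for c in((160,180),(165,220),(168,270),(155,295),(325,350),(340,330),(295,330),(340,300),(205,280),(270,470)):
    u,v=165+c[0]/7,160+c[1]/7;print(c,P[int(v),int(u)])
o,_=ray("side",[0,0]);print("cam",o)
```

```text
[ 0.4085 -0.2239  0.0879] 0.011
[ 0.3893 -0.2134  0.0767] [ 0.4279 -0.2345  0.0771]
(160, 180) [ 0.3887 -0.2129  0.1371]
(165, 220) [ 0.388  -0.2126  0.123 ]
(168, 270) [ 0.3873 -0.2134  0.107 ]
(155, 295) [ 0.3843 -0.2214  0.1046]
(325, 350) [ 0.4304 -0.2526  0.112 ]
(340, 330) [ 0.4347 -0.2527  0.1189]
(295, 330) [ 0.4229 -0.2445  0.1119]
(340, 300) [ 0.4364 -0.2538  0.1315]
(205, 280) [ 0.3809 -0.1551  0.0497]
(270, 470) [ 0.4059 -0.2313  0.0487]
cam [ 0.5254 -0.7378  0.5691]
```

The side picture and its depth show the fingertips at z≈0.103, while the stated tool frame puts them at about 0.077. I'll go down partway and look again before trusting either.

Run:
```python
from h import *
s,R=show();print(delta([.4060,-.2235,.058],s,R),tilt(R))
```

```text
t 6.17 tcp [ 0.4091 -0.2241  0.0885] jaw yaw -28.64 toolx [ 0.01  -0.003 -1.   ] q [ -4.3   7.7 -35.1   0.2 -46.6 155.6] F [ 0.98 -0.45  0.52] M [-0.134  0.021 -0.034] w 0.0439
[ 1.53 -0.17  0.05] [ 0.   -0.03 -0.13]
```

Emit:
arm_command(
  plan=[
    {"dx": 0.55,"dy": -0.1,"dz": 0,"wx": 0,"wy": -0.03,"wz": -0.13},
    {"dx": 0.5,"dy": -0.05,"dz": 0,"wx": 0,"wy": 0,"wz": 0},
    {"dx": 0.45,"dy": 0,"dz": 0,"wx": 0,"wy": 0,"wz": 0},
    {"dx": 0,"dy": 0,"dz": 0,"wx": 0,"wy": 0,"wz": 0},
  ],
)

```text
time_s: 6.5
tcp_pos: [0.4099, -0.2241, 0.0607]
eef_rot: [110.6, 89.6, -8.1]
contact_force: [-0.7, -0.3, -0.6]
gripper_width: 0.0437
```

Run:
```python
from h import *
s,R=show();print(delta([.4060,-.2235,.036],s,R),tilt(R))
p,d=r.capture("side");cv2.imwrite("pics/side2.png",p[:,:,::-1])
a=p[170:260,160:250,::-1];a=cv2.convertScaleAbs(cv2.resize(a,(630,630),interpolation=2),alpha=1.7)
for dx,c in((.011,(0,0,255)),(-.008,(255,0,255))):
  for dy in(-.022,0,.022):
    q=(proj("side",s["tcp_pos"]+R@[dx,dy,0])[0]+.5-[160,170])*7;cv2.circle(a,tuple(q.astype(int)),3,c,-1)
cv2.imwrite("pics/s2c.png",a)
show()
```

```text
t 6.5 tcp [ 0.4099 -0.2241  0.0607] jaw yaw -28.76 toolx [ 0.007 -0.001 -1.   ] q [ -4.4  10.2 -36.7   0.  -42.7 155.6] F [-0.74 -0.31 -0.61] M [-0.112  0.127  0.031] w 0.0437
[ 1.23 -0.19  0.07] [ 0.   -0.03 -0.08]
t 6.55 tcp [ 0.4102 -0.2242  0.0613] jaw yaw -28.75 toolx [ 0.007 -0.001 -1.   ] q [-4.400e+00  1.010e+01 -3.670e+01  1.000e-01 -4.280e+01  1.556e+02] F [ 0.5  -0.18 -0.32] M [-0.146  0.048 -0.02 ] w 0.044
```

View pics/s2c.png

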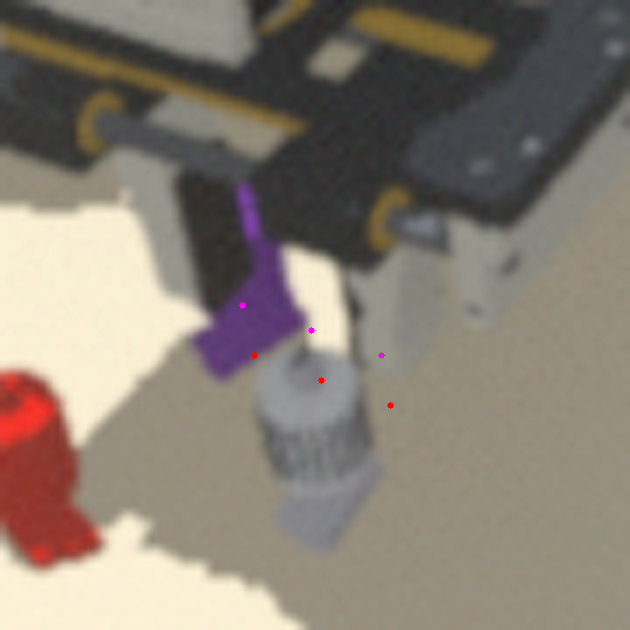

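Run:
```python
from h import *
np.set_printoptions(precision=4,suppress=True)
s,R=st()
for n in("side","top"):
    p,d=r.capture(n);P=cloud(n,d).reshape(-1,3)[d.ravel()>0]
    L=(P-s["tcp_pos"])@R   # tool frame
    for lo,hi in((-.03,-.014),(.014,.03),(.03,.05),(-.05,-.03)):
        m=(L[:,1]>lo)&(L[:,1]<hi)&(abs(L[:,2])<.012)&(L[:,0]<.045)&(L[:,0]>-.12)
        q=L[m];h=np.histogram(q[:,0],np.arange(-.12,.046,.005));print(n,lo,hi,h[0])
    m=(abs(L[:,2])<.05)&(abs(L[:,1])<.1)&(L[:,0]<.045)&(L[:,0]>-.14);print(n,np.histogram(L[m][:,0],np.arange(-.14,.046,.01))[0])
```

```text
side -0.03 -0.014 [ 0  0  0  0  0  0  3  6  9 11 10  8 15 13 15 20 20 23 20 12 19  6  0  0
  0  0 10  1  0  0  0  1  0]
side 0.014 0.03 [21 17  0 17  0  0  0  0  0  0  0  0  0  0  1  4  4  3  2  1  2  1  0  0
  0  0  0  0  0  0  0  0  0]
side 0.03 0.05 [ 0  0  0 62  0  0  0  0  0  0  0  1  5  7 14  8  9 22 13 11 12  0  0  0
  0  0  0  0  0  0  0  0  0]
side -0.05 -0.03 [0 0 0 0 0 0 0 0 0 0 0 0 1 0 0 1 2 0 0 1 0 0 0 0 0 0 0 0 0 0 0 0 0]
side [ 312 1424  657  730  542  322   35   42   87  112  120  105   55    0
   58  212   97  100]
top -0.03 -0.014 [0 0 0 0 0 0 0 0 0 0 0 0 0 0 0 0 0 0 0 0 0 0 0 0 0 0 0 0 0 0 0 0 0]
top 0.014 0.03 [0 0 0 0 0 0 0 0 0 0 0 0 0 0 0 0 0 0 0 0 0 0 0 0 0 0 0 0 0 0 0 0 0]
top 0.03 0.05 [0 0 0 1 0 0 0 0 0 0 0 0 0 0 0 0 0 0 0 0 0 0 0 0 0 0 0 0 0 0 0 0 0]
top -0.05 -0.03 [0 0 0 0 0 0 0 0 0 0 0 0 0 0 0 0 0 0 0 0 0 0 0 0 0 0 0 0 0 0 0 0 0]
top [  0 823  14 132  37   0   0   0   0   0   0   0   0   0   0   0   0   0]
```

Emit:
arm_command(
  plan=[
    {"dx": 0.45,"dy": -0.2,"dz": 0.05,"wx": 0,"wy": -0.03,"wz": -0.1},
    {"dx": 0.45,"dy": -0.1,"dz": 0.05,"wx": 0,"wy": 0,"wz": 0},
    {"dx": 0.4,"dy": -0.05,"dz": 0,"wx": 0,"wy": 0,"wz": 0},
    {"dx": 0,"dy": 0,"dz": 0,"wx": 0,"wy": 0,"wz": 0},
  ],
)

```text
time_s: 6.98
tcp_pos: [0.4044, -0.2228, 0.0356]
eef_rot: [121.4, 89.8, 2.6]
contact_force: [0.3, 0.3, -0.9]
gripper_width: 0.0437
```

```bash
cat > look.py <<'E'
from h import *
import sys
def look(name,u0,v0,w=90,k=7,alpha=1.7,n="side",dots=True):
    s,R=show();p,d=r.capture(n);cv2.imwrite(f"pics/{name}.png",p[:,:,::-1]);np.save(name+".npy",d)
    a=cv2.convertScaleAbs(cv2.resize(p[v0:v0+w,u0:u0+w,::-1],(w*k,w*k),interpolation=2),alpha=alpha)
    if dots:
      for dy in(-.5,0,.5):
        q=(proj(n,s["tcp_pos"]+R@[-.013,dy*s["gripper_width"],0])[0]+.5-[u0,v0])*k;cv2.circle(a,tuple(q.astype(int)),3,(0,0,255),-1)
    cv2.imwrite(f"pics/{name}c.png",a);return s,R
E
python3 - <<'E'
from look import *
s,R=look("side3",160,170);print(delta([.4062,-.2235,.010],s,R),tilt(R))
E
```

```text
t 6.98 tcp [ 0.4044 -0.2228  0.0356] jaw yaw -28.75 toolx [ 0.003  0.    -1.   ] q [ -4.3  12.1 -38.7  -0.  -39.  155.6] F [ 0.33  0.34 -0.9 ] M [-0.122  0.164  0.044] w 0.0437
[ 1.28  0.09 -0.01] [ 0.   -0.02 -0.03]
```

View pics/side3c.png

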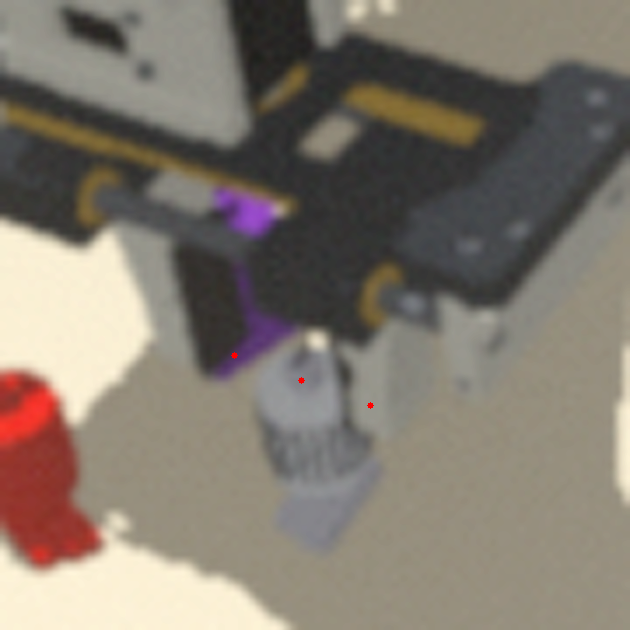

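Emit:
arm_command(
  plan=[
    {"dx": 0.45,"dy": 0.05,"dz": 0,"wx": 0,"wy": -0.02,"wz": -0.03},
    {"dx": 0.4,"dy": 0.05,"dz": 0,"wx": 0,"wy": 0,"wz": 0},
    {"dx": 0.35,"dy": 0,"dz": 0,"wx": 0,"wy": 0,"wz": 0},
    {"dx": 0,"dy": 0,"dz": 0,"wx": 0,"wy": 0,"wz": 0},
  ],
)

```text
time_s: 7.37
tcp_pos: [0.4077, -0.224, 0.0107]
eef_rot: [91.5, 89.9, -27.2]
contact_force: [0.1, 0.7, -0.1]
gripper_width: 0.0436
```

Run:
```python
from look import *
s,R=look("side4",160,170);print(delta([.4062,-.2235,.010],s,R),tilt(R))
```

```text
t 7.37 tcp [ 0.4077 -0.224   0.0107] jaw yaw -28.7 toolx [ 0.001 -0.001 -1.   ] q [-4.400e+00  1.490e+01 -3.970e+01  1.000e-01 -3.530e+01  1.557e+02] F [ 0.09  0.74 -0.08] M [-0.13   0.212 -0.085] w 0.0436
[ 0.03 -0.08  0.01] [ 0.   -0.   -0.02]
```

View pics/side4c.png

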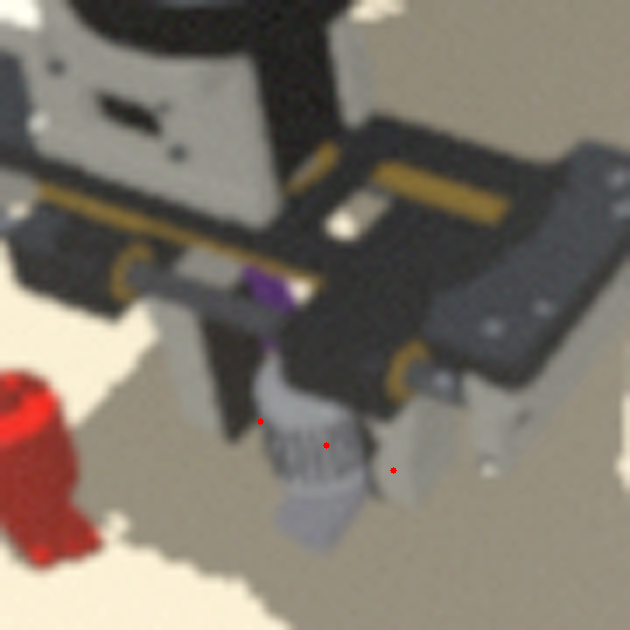

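Emit:
arm_command(
  plan=[
    {"dx": 0,"dy": -0.05,"dz": 0,"wx": 0,"wy": 0,"wz": 0},
    {"dx": 0,"dy": 0,"dz": 0,"wx": 0,"wy": 0,"wz": 0},
    {"dx": 0,"dy": 0,"dz": 0,"wx": 0,"wy": 0,"wz": 0},
    {"dx": 0,"dy": 0,"dz": 0,"wx": 0,"wy": 0,"wz": 0},
    {"dx": 0,"dy": 0,"dz": 0,"wx": 0,"wy": 0,"wz": 0},
  ],
  fingers=1,
  force=35,
)

```text
time_s: 7.83
tcp_pos: [0.407, -0.2236, 0.0114]
eef_rot: [88.0, 89.9, -30.7]
contact_force: [0.7, -0.2, -0.8]
gripper_width: 0.0278
```

Run:
```python
from look import *
s,R=look("side5",160,170)
```

```text
t 7.83 tcp [ 0.407  -0.2236  0.0114] jaw yaw -28.69 toolx [ 0.002 -0.001 -1.   ] q [-4.300e+00  1.470e+01 -3.980e+01  1.000e-01 -3.540e+01  1.556e+02] F [ 0.73 -0.22 -0.81] M [-0.112  0.08   0.01 ] w 0.0278
```

View pics/side5c.png

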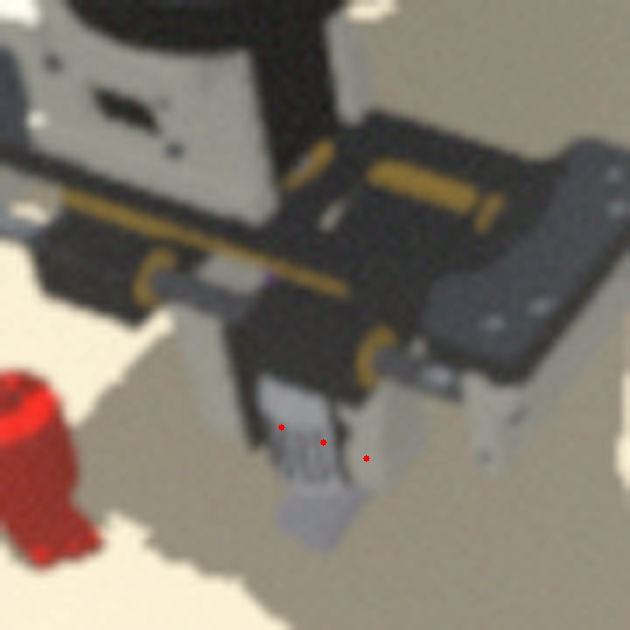

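Emit:
arm_command(
  plan=[
    {"dx": -0.5,"dy": 0,"dz": 0,"wx": 0,"wy": 0,"wz": 0},
    {"dx": -0.9,"dy": 0,"dz": 0,"wx": 0,"wy": 0,"wz": 0},
    {"dx": -0.9,"dy": 0,"dz": 0,"wx": 0,"wy": 0,"wz": 0},
    {"dx": -0.9,"dy": 0,"dz": 0,"wx": 0,"wy": 0,"wz": 0},
    {"dx": -0.9,"dy": 0,"dz": 0,"wx": 0,"wy": 0,"wz": 0},
    {"dx": -0.2,"dy": 0,"dz": 0,"wx": -0.9,"wy": 0,"wz": 0},
    {"dx": 0,"dy": 0,"dz": 0,"wx": -0.9,"wy": 0,"wz": 0},
    {"dx": 0,"dy": 0,"dz": 0,"wx": -0.9,"wy": 0,"wz": 0},
    {"dx": 0,"dy": 0,"dz": 0,"wx": -0.9,"wy": 0,"wz": 0},
    {"dx": 0,"dy": 0,"dz": 0,"wx": -0.9,"wy": 0,"wz": 0},
    {"dx": 0,"dy": 0,"dz": 0,"wx": -0.9,"wy": 0,"wz": 0},
    {"dx": 0,"dy": 0,"dz": 0,"wx": -0.9,"wy": 0,"wz": 0},
    {"dx": 0,"dy": 0,"dz": 0,"wx": 0,"wy": 0,"wz": 0},
  ],
)

```text
time_s: 8.97
tcp_pos: [0.4055, -0.1973, 0.1009]
eef_rot: [6.3, 86.6, -84.5]
contact_force: [-0.1, 0.0, -1.7]
gripper_width: 0.027
```

Run:
```python
from look import *
s,R=look("side6",160,130);print(delta([.5656,-.1003,.10],s,R),tilt(R))
```

```text
t 8.97 tcp [ 0.4055 -0.1973  0.1009] jaw yaw -0.83 toolx [ 0.006 -0.058 -0.998] q [  2.4   4.5 -38.7   4.6 -46.7 173.6] F [-0.09  0.02 -1.73] M [ 0.141  0.209 -0.002] w 0.027
[-0.19  7.93 -4.96] [ 0.    0.73 -0.08]
```

View pics/side6c.png

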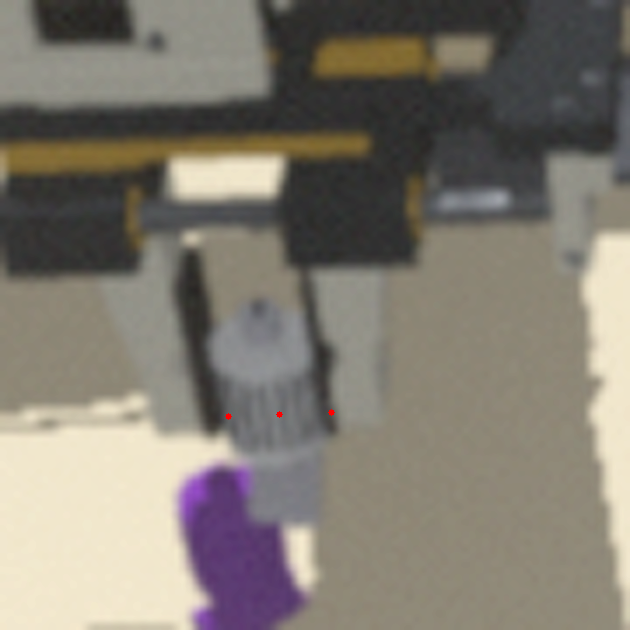

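Emit:
arm_command(
  plan=[
    {"dx": 0,"dy": 0.8,"dz": -0.48,"wx": 0,"wy": 0,"wz": 0},
    {"dx": 0,"dy": 0.8,"dz": -0.48,"wx": 0,"wy": 0,"wz": 0},
    {"dx": 0,"dy": 0.8,"dz": -0.48,"wx": 0,"wy": 0,"wz": 0},
    {"dx": 0,"dy": 0.8,"dz": -0.48,"wx": 0,"wy": 0.2,"wz": 0},
    {"dx": 0,"dy": 0.8,"dz": -0.48,"wx": 0,"wy": 0.2,"wz": 0},
    {"dx": 0,"dy": 0.8,"dz": -0.48,"wx": 0,"wy": 0.2,"wz": 0},
    {"dx": 0,"dy": 0.8,"dz": -0.48,"wx": 0,"wy": 0.1,"wz": 0},
    {"dx": 0,"dy": 0.8,"dz": -0.48,"wx": 0,"wy": 0,"wz": 0},
    {"dx": 0,"dy": 0.7,"dz": -0.48,"wx": 0,"wy": 0,"wz": 0},
    {"dx": 0,"dy": 0.5,"dz": -0.4,"wx": 0,"wy": 0,"wz": 0},
    {"dx": 0,"dy": 0,"dz": 0,"wx": 0,"wy": 0,"wz": 0},
  ],
)

```text
time_s: 9.93
tcp_pos: [0.577, -0.1009, 0.0979]
eef_rot: [129.1, 89.4, 37.2]
contact_force: [-0.6, -0.6, -0.4]
gripper_width: 0.0274
```

Run:
```python
from h import *
s,R=show();print(delta([.5656,-.1003,.06],s,R),tilt(R))
```

```text
t 9.93 tcp [ 0.577  -0.1009  0.0979] jaw yaw -1.87 toolx [ 0.008  0.006 -1.   ] q [  9.   17.7 -19.7  -0.4 -52.1 169.4] F [-0.61 -0.63 -0.41] M [-0.19  -0.025  0.025] w 0.0274
[ 1.89 -0.58  0.  ] [ 0.   -0.08 -0.1 ]
```

Emit:
arm_command(
  plan=[
    {"dx": 0.4,"dy": -0.3,"dz": 0,"wx": -0.25,"wy": -0.08,"wz": -0.1},
    {"dx": 0.4,"dy": -0.25,"dz": 0,"wx": -0.25,"wy": 0,"wz": 0},
    {"dx": 0.3,"dy": 0,"dz": 0,"wx": 0,"wy": 0,"wz": 0},
    {"dx": 0,"dy": 0,"dz": 0,"wx": 0,"wy": 0,"wz": 0},
  ],
)

```text
time_s: 10.27
tcp_pos: [0.5641, -0.1006, 0.0721]
eef_rot: [-89.0, 89.8, -178.4]
contact_force: [-0.1, -0.4, -1.2]
gripper_width: 0.0273
```

Run:
```python
from look import *
s,R=look("side7",230,130);print(delta([.5656,-.1003,.06],s,R),tilt(R))
p,d=r.capture("top");cv2.imwrite("pics/top7.png",p[:,:,::-1])
```

```text
t 10.27 tcp [ 0.5641 -0.1006  0.0721] jaw yaw 0.6 toolx [-0.004 -0.    -1.   ] q [  9.4  18.6 -22.5  -0.  -49.1 171.2] F [-0.13 -0.41 -1.21] M [-0.139  0.075 -0.021] w 0.0273
[ 0.61  0.08 -0.01] [-0.    0.    0.05]
```

View pics/side7c.png

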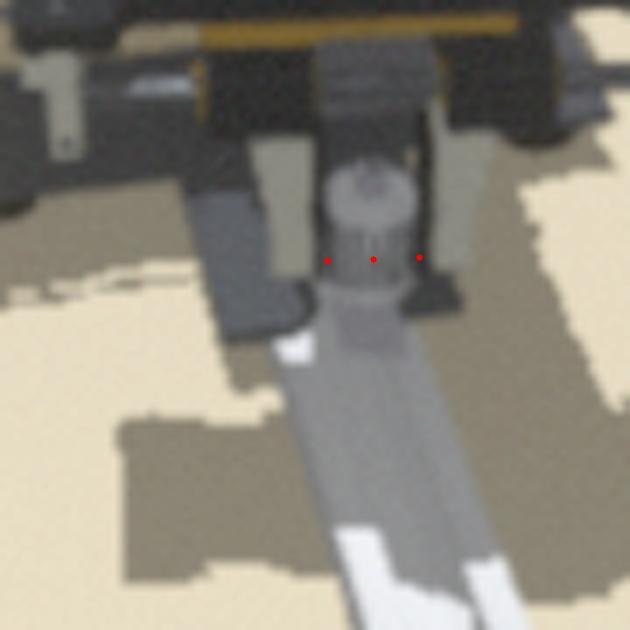

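View pics/top7.png

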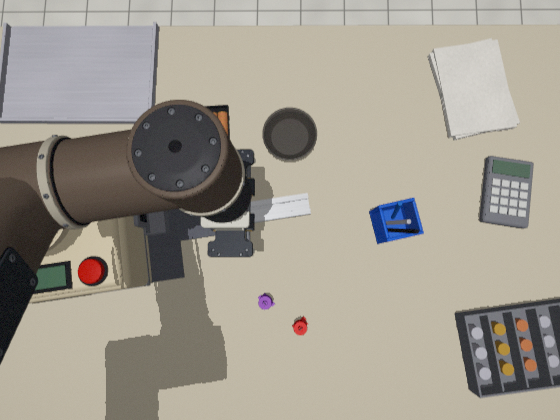

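View pics/side7.png

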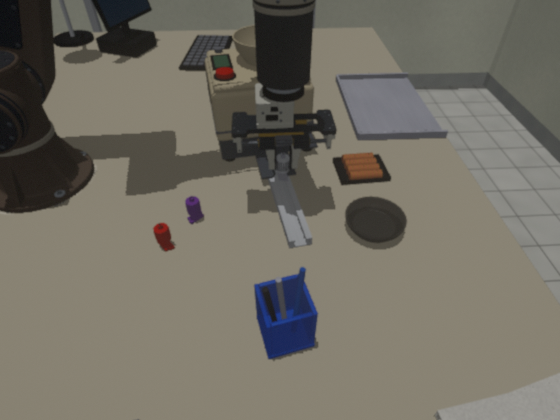

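Run:
```python
from h import *
from fitb import head,cyl
s,R=st()
# overlay predicted bolt: origin below tcp by .0114, for yaw candidates; estimate sub-views
u0,v0,w,k=265,150,40,9
im=cv2.imread("pics/side7.png")[v0:v0+w,u0:u0+w];L=[]
for yaw in(2,9,16):
    a=cv2.convertScaleAbs(cv2.resize(im,(w*k,w*k),interpolation=2),alpha=1.7)
    x,y=s["tcp_pos"][:2];z=s["tcp_pos"][2]-.0114
    for P,c in((head(x,y,np.radians(yaw)),(0,0,255)),(cyl(x,y,.014,.018,.05),(0,255,0))):
        q=(proj("side",P+[0,0,z])+.5-[u0,v0])*k;cv2.polylines(a,[cv2.convexHull(q.astype(np.float32)).astype(int)],True,c,1)
    L.append(a)
cv2.imwrite("pics/o7.png",cv2.resize(np.hstack(L),(800,267)))
_,d=None,np.load("side7.npy")
P=cloud("side",d).reshape(-1,3);m=(abs(P[:,0]-.5641)<.025)&(abs(P[:,1]+.1006)<.025)&(P[:,2]>.045)&(P[:,2]<.115)
print(np.histogram(P[m,2],np.arange(.045,.116,.005)))
```

```text
(array([ 0,  0,  2, 17, 49,  3, 12, 26, 37, 46, 51, 51, 95, 44]), array([0.045, 0.05 , 0.055, 0.06 , 0.065, 0.07 , 0.075, 0.08 , 0.085,
       0.09 , 0.095, 0.1  , 0.105, 0.11 , 0.115]))
```

View pics/o7.png

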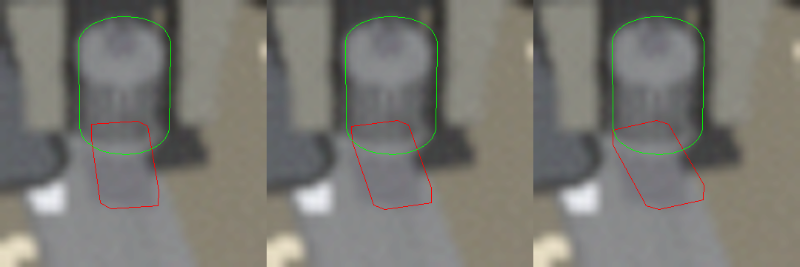

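Run:
```python
from h import *
from fitb import head,cyl
u0,v0,w,k=270,160,26,24
im=cv2.imread("pics/side7.png")[v0:v0+w,u0:u0+w]
a=cv2.resize(im,(w*k,w*k),interpolation=2).astype(float)
a=np.clip((a-60)*4.5,0,255).astype(np.uint8)
cv2.imwrite("pics/o7b.png",a)
```

```text
(no output)
```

View pics/o7b.png

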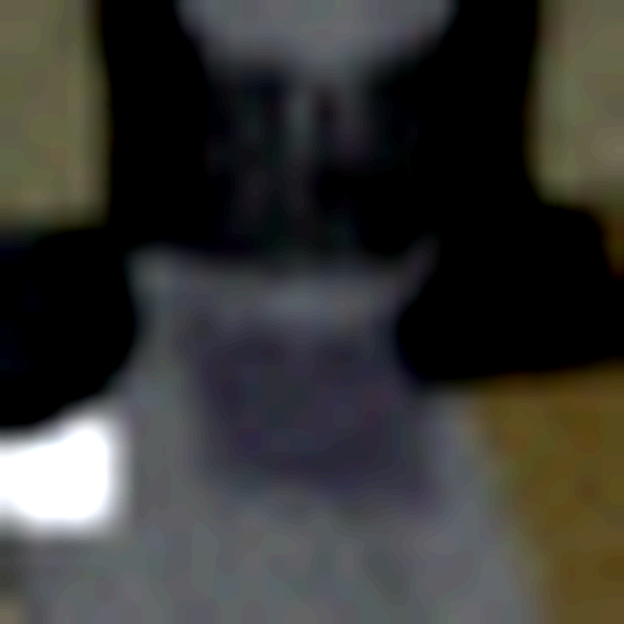

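```bash
python3 - <<'E'
from h import *
np.set_printoptions(precision=4,suppress=True)
s,R=st();o=s["tcp_pos"]-[0,0,.0114];print("origin pred",o)
for yaw in(3,6,9):
    c,sn=np.cos(np.radians(yaw)),np.sin(np.radians(yaw));A=np.array([[c,-sn,0],[sn,c,0],[0,0,1]])
    pts=np.array([[-.009,-.015,0],[-.006,-.018,0],[.009,-.018,0],[.009,.015,.006]])@A.T+o
    print(yaw,((proj("side",pts)+.5-[270,160])*24).round(0).tolist())
# head bottom -y edge mid observed -> on plane z=o.z
m=onz("side",np.array([[322,485]])/24+[270,160]-.5,o[2]);print("obs end mid",m,"expected at yaw6",o+[.018*np.sin(np.radians(6)),-.018*np.cos(np.radians(6)),0])
# nut top ring: z=o+.05
print("nut top pred px",proj("side",o+[0,0,.05]))
E
python3 - <<'E'
import cv2
a=cv2.imread("pics/side7.png")[148:182,268:302];cv2.imwrite("pics/o7c.png",cv2.convertScaleAbs(cv2.resize(a,None,fx=18,fy=18,interpolation=0),alpha=2))
E
```

```text
origin pred [ 0.5648 -0.1007  0.062 ]
3 [[245.0, 492.0], [283.0, 511.0], [453.0, 499.0], [409.0, 214.0]]
6 [[254.0, 494.0], [294.0, 512.0], [463.0, 495.0], [400.0, 212.0]]
9 [[264.0, 496.0], [305.0, 513.0], [473.0, 490.0], [390.0, 210.0]]
obs end mid [[ 0.5634 -0.1156  0.062 ]] expected at yaw6 [ 0.5667 -0.1186  0.062 ]
nut top pred px [[283.2199 155.966 ]]
```

View pics/o7c.png

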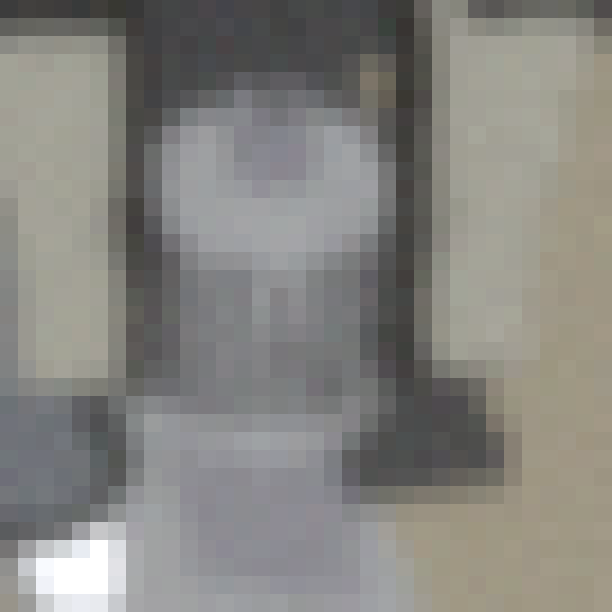

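Run:
```python
from h import *
s,R=show();print(delta([.5630,-.0797,.055],s,R),tilt(R))
```

```text
t 10.37 tcp [ 0.5648 -0.1007  0.0734] jaw yaw 0.58 toolx [-0.002 -0.    -1.   ] q [  9.4  18.6 -22.4  -0.  -49.2 171.2] F [-0.55 -0.41 -1.44] M [-0.168  0.017 -0.036] w 0.0274
[ 0.92 -0.08 -1.05] [-0.    0.    0.03]
```

Emit:
arm_command(
  plan=[
    {"dx": 0.1,"dy": -0.03,"dz": -0.35,"wx": 0,"wy": 0,"wz": 0.03},
    {"dx": 0.2,"dy": -0.03,"dz": -0.35,"wx": 0,"wy": 0,"wz": 0},
    {"dx": 0.2,"dy": -0.03,"dz": -0.35,"wx": -0.25,"wy": 0,"wz": 0},
    {"dx": 0.2,"dy": 0,"dz": 0,"wx": -0.25,"wy": 0,"wz": 0},
    {"dx": 0.2,"dy": 0,"dz": 0,"wx": -0.25,"wy": 0,"wz": 0},
    {"dx": 0,"dy": 0,"dz": 0,"wx": 0,"wy": 0,"wz": 0},
  ],
)

```text
time_s: 10.87
tcp_pos: [0.5631, -0.0773, 0.0554]
eef_rot: [91.6, 89.8, 6.0]
contact_force: [-0.3, -0.2, -0.6]
gripper_width: 0.0272
```

Run:
```python
from look import *
s,R=look("side8",250,130,60,10,2.0);print(delta([.5630,-.0797,.0224],s,R),tilt(R))
```

```text
t 10.87 tcp [ 0.5631 -0.0773  0.0554] jaw yaw 4.38 toolx [ 0.004  0.    -1.   ] q [ 11.9  19.2 -24.4   0.  -46.2 172.4] F [-0.35 -0.25 -0.59] M [-0.179  0.063  0.012] w 0.0272
[ 1.65 -0.02  0.12] [ 0.   -0.   -0.05]
```

View pics/side8c.png

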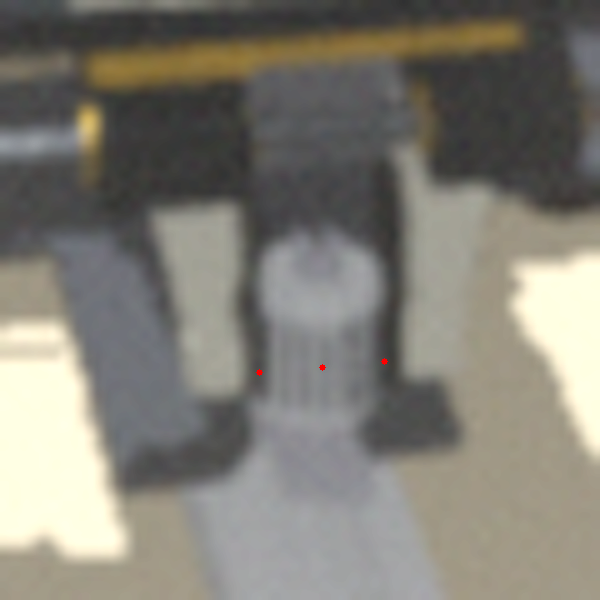

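Emit:
arm_command(
  plan=[
    {"dx": 0.3,"dy": 0,"dz": 0.12,"wx": 0,"wy": 0,"wz": -0.05},
    {"dx": 0.4,"dy": 0,"dz": 0,"wx": 0,"wy": 0,"wz": 0},
    {"dx": 0.3,"dy": 0,"dz": 0,"wx": 0,"wy": 0,"wz": 0},
    {"dx": 0,"dy": 0,"dz": 0,"wx": 0,"wy": 0,"wz": 0},
  ],
)

```text
time_s: 11.25
tcp_pos: [0.5641, -0.0804, 0.034]
eef_rot: [88.4, 90.0, 2.7]
contact_force: [-0.2, -0.3, -1.1]
gripper_width: 0.0273
```

Run:
```python
from look import *
s,R=look("side9",250,130,60,10,2.0);print(delta([.5630,-.0797,.0224],s,R),tilt(R))
```

```text
t 11.25 tcp [ 0.5641 -0.0804  0.034 ] jaw yaw 4.27 toolx [ 0.001  0.    -1.   ] q [ 11.6  21.  -25.2   0.  -43.8 172.7] F [-0.21 -0.32 -1.14] M [-0.168  0.05   0.043] w 0.0273
[ 0.58 -0.05 -0.04] [ 0.    0.   -0.01]
```

View pics/side9c.png

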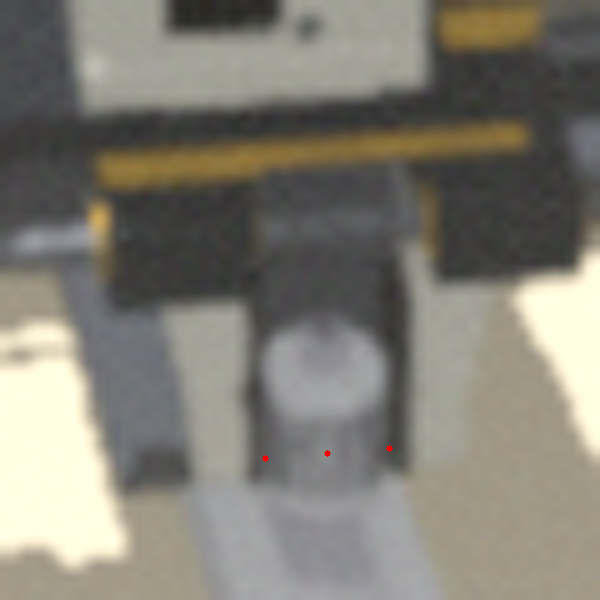

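Emit:
arm_command(
  plan=[
    {"dx": 0.15,"dy": -0.04,"dz": 0,"wx": 0,"wy": 0,"wz": 0},
    {"dx": 0.15,"dy": 0,"dz": 0,"wx": 0,"wy": 0,"wz": 0},
    {"dx": 0.12,"dy": 0,"dz": 0,"wx": 0,"wy": 0,"wz": 0},
  ],
)

```text
time_s: 11.55
tcp_pos: [0.5638, -0.0808, 0.0257]
eef_rot: [78.9, 89.9, -6.8]
contact_force: [0.2, 0.7, -1.1]
gripper_width: 0.0276
```

Emit:
arm_command(
  plan=[
    {"dx": 0.1,"dy": 0,"dz": 0,"wx": 0,"wy": 0,"wz": 0},
    {"dx": 0,"dy": 0,"dz": 0,"wx": 0,"wy": 0,"wz": 0},
  ],
)

```text
time_s: 11.72
tcp_pos: [0.5635, -0.0808, 0.023]
eef_rot: [73.5, 89.9, -12.3]
contact_force: [-0.3, -0.6, -1.7]
gripper_width: 0.0275
```

Run:
```python
from look import *
s,R=look("side10",250,130,60,10,2.0);print(delta([.5630,-.0797,.0224],s,R),tilt(R))
```

```text
t 11.72 tcp [ 0.5635 -0.0808  0.023 ] jaw yaw 4.25 toolx [ 0.001 -0.    -1.   ] q [ 11.5  21.8 -25.9   0.  -42.3 172.7] F [-0.29 -0.58 -1.68] M [-0.116  0.039 -0.005] w 0.0275
[ 0.03 -0.02 -0.06] [ 0.    0.   -0.01]
```

View pics/side10c.png

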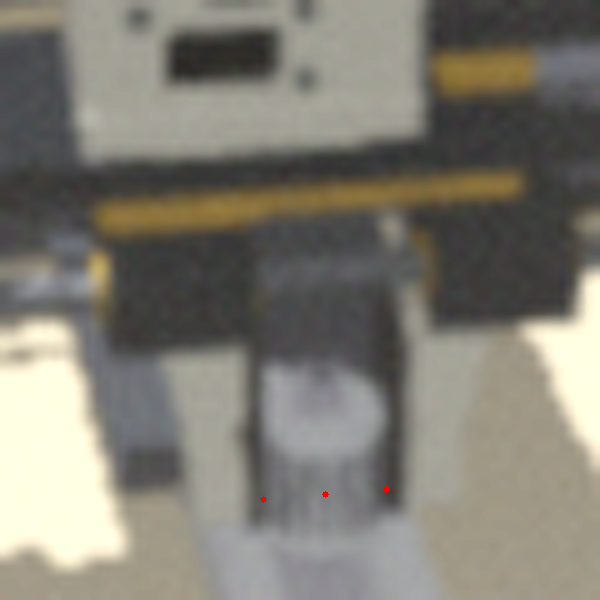

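Emit:
arm_command(
  plan=[
    {"dx": 0.02,"dy": -0.02,"dz": -0.25,"wx": 0,"wy": 0,"wz": 0},
    {"dx": 0.02,"dy": -0.02,"dz": -0.25,"wx": 0,"wy": 0,"wz": 0},
    {"dx": 0,"dy": -0.02,"dz": -0.25,"wx": 0,"wy": 0,"wz": 0},
    {"dx": 0,"dy": -0.02,"dz": -0.2,"wx": 0,"wy": 0,"wz": 0},
  ],
)

```text
time_s: 12.1
tcp_pos: [0.5608, -0.0609, 0.0227]
eef_rot: [82.8, 89.9, -3.0]
contact_force: [-0.1, -0.3, -1.1]
gripper_width: 0.0273
```

Run:
```python
from look import *
s,R=look("side11",250,130,60,10,2.0);print(delta([.5534,-.0205,.0224],s,R),tilt(R))
```

```text
t 12.1 tcp [ 0.5608 -0.0609  0.0227] jaw yaw 4.19 toolx [ 0.002 -0.    -1.   ] q [ 13.7  21.4 -26.6   0.  -41.9 170.4] F [-0.06 -0.32 -1.09] M [-0.06   0.049  0.024] w 0.0273
[ 0.02 -0.22 -2.04] [ 0.    0.   -0.02]
```

View pics/side11c.png

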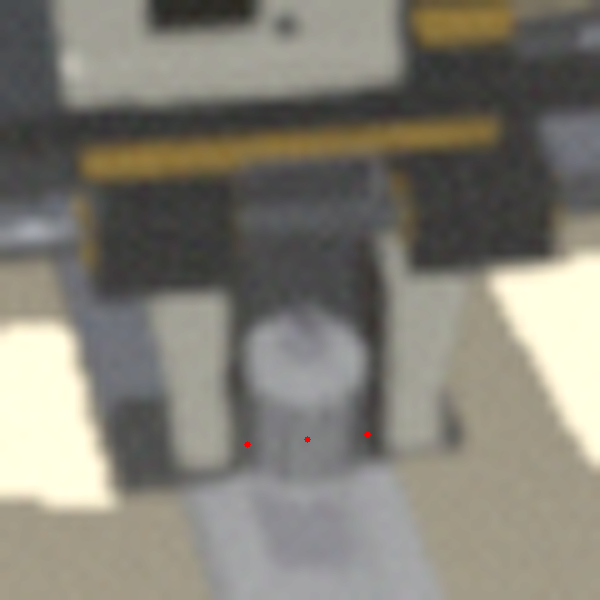

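Emit:
arm_command(
  plan=[
    {"dx": 0.02,"dy": -0.04,"dz": -0.25,"wx": 0,"wy": 0,"wz": 0},
    {"dx": 0.02,"dy": -0.04,"dz": -0.25,"wx": 0,"wy": 0,"wz": 0},
    {"dx": 0,"dy": -0.03,"dz": -0.25,"wx": 0,"wy": 0,"wz": 0},
    {"dx": 0,"dy": -0.03,"dz": -0.2,"wx": 0,"wy": 0,"wz": 0},
  ],
)

```text
time_s: 12.48
tcp_pos: [0.5563, -0.0395, 0.0222]
eef_rot: [88.2, 89.9, 2.4]
contact_force: [-0.0, 0.3, -2.1]
gripper_width: 0.0271
```

Run:
```python
from look import *
s,R=look("side12",250,120,60,10,2.0);print(delta([.5534,-.0205,.0224],s,R),tilt(R))
```

```text
t 12.48 tcp [ 0.5563 -0.0395  0.0222] jaw yaw 4.25 toolx [ 0.003  0.    -1.   ] q [ 1.610e+01  2.090e+01 -2.750e+01  1.000e-01 -4.140e+01  1.681e+02] F [-0.05  0.25 -2.07] M [-0.128 -0.034 -0.01 ] w 0.0271
[-0.01 -0.08 -0.96] [ 0.    0.   -0.03]
```

View pics/side12c.png

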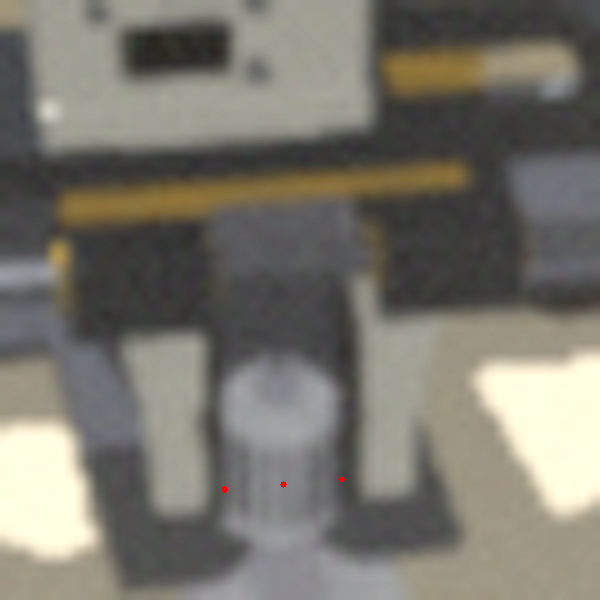

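Emit:
arm_command(
  plan=[
    {"dx": 0.01,"dy": -0.02,"dz": -0.2,"wx": 0,"wy": 0,"wz": 0},
    {"dx": 0,"dy": -0.02,"dz": -0.2,"wx": 0,"wy": 0,"wz": 0},
    {"dx": 0,"dy": -0.02,"dz": -0.15,"wx": 0,"wy": 0,"wz": 0},
  ],
)

```text
time_s: 12.78
tcp_pos: [0.5541, -0.0271, 0.0221]
eef_rot: [90.0, 89.8, 4.3]
contact_force: [-0.1, 0.7, -2.1]
gripper_width: 0.0272
```

Emit:
arm_command(
  plan=[
    {"dx": 0,"dy": -0.01,"dz": -0.15,"wx": 0,"wy": 0,"wz": 0},
    {"dx": 0,"dy": -0.01,"dz": -0.15,"wx": 0,"wy": 0,"wz": 0},
  ],
)

```text
time_s: 12.95
tcp_pos: [0.5531, -0.0205, 0.0221]
eef_rot: [89.3, 89.8, 3.6]
contact_force: [0.0, 0.1, -0.4]
gripper_width: 0.0272
```

Run:
```python
from h import *
s,R=show();print(delta([.5534,-.0205,.0224],s,R),tilt(R))
```

```text
t 12.95 tcp [ 0.5531 -0.0205  0.0221] jaw yaw 4.27 toolx [ 0.003  0.    -1.   ] q [ 1.82e+01  2.06e+01 -2.81e+01  1.00e-01 -4.12e+01  1.66e+02] F [ 0.05  0.05 -0.45] M [-0.191 -0.005 -0.022] w 0.0272
[-0.02  0.02  0.  ] [ 0.    0.   -0.03]
```

Emit:
arm_command(
  plan=[
    {"dx": 0,"dy": -0.01,"dz": -0.08,"wx": 0,"wy": 0,"wz": 0},
    {"dx": 0,"dy": -0.01,"dz": -0.08,"wx": 0,"wy": 0,"wz": 0},
  ],
)

```text
time_s: 13.12
tcp_pos: [0.5525, -0.0171, 0.0221]
eef_rot: [78.2, 89.8, -7.5]
contact_force: [2.5, -8.5, -2.1]
gripper_width: 0.0273
```

Emit:
arm_command(
  plan=[
    {"dx": 0,"dy": 0,"dz": -0.06,"wx": 0,"wy": 0,"wz": 0},
    {"dx": 0,"dy": 0,"dz": -0.06,"wx": 0,"wy": 0,"wz": 0},
  ],
)

```text
time_s: 13.28
tcp_pos: [0.5523, -0.0168, 0.0223]
eef_rot: [25.9, 89.8, -59.7]
contact_force: [3.0, -10.1, -3.1]
gripper_width: 0.0271
```

Run:
```python
from look import *
s,R=look("side13",250,115,60,10,2.0);print(delta([.5534,-.0205,.0224],s,R),tilt(R))
q=proj("side",[[.5534,-.0205,.025],[.5534+.16*.035,-.0205-.987*.035,.025]]);print(q)
```

```text
t 13.28 tcp [ 0.5523 -0.0168  0.0223] jaw yaw 4.36 toolx [ 0.002 -0.004 -1.   ] q [ 18.7  20.5 -28.3   0.4 -41.2 165.3] F [  3.02 -10.11  -3.12] M [-4.147 -1.261 -0.03 ] w 0.0271
[-0.    0.04  0.19] [ 0.    0.05 -0.02]
[[276.21245169 166.5116257 ]
 [279.37287905 175.61978615]]
```

View pics/side13c.png

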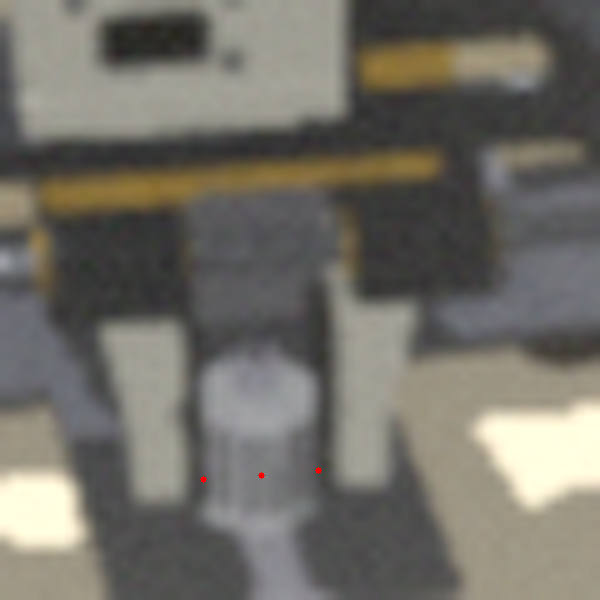

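Emit:
arm_command(
  plan=[
    {"dx": 0.06,"dy": 0,"dz": -0.01,"wx": 0,"wy": 0.05,"wz": -0.02},
    {"dx": 0.06,"dy": 0,"dz": -0.01,"wx": 0,"wy": 0,"wz": 0},
  ],
)

```text
time_s: 13.5
tcp_pos: [0.5527, -0.0179, 0.0204]
eef_rot: [17.0, 89.9, -68.6]
contact_force: [1.3, -1.4, -0.8]
gripper_width: 0.0268
```

Emit:
arm_command(
  plan=[
    {"dx": 0.06,"dy": 0,"dz": -0.01,"wx": 0,"wy": 0,"wz": 0},
    {"dx": 0.06,"dy": 0,"dz": -0.01,"wx": 0,"wy": 0,"wz": 0},
  ],
)

```text
time_s: 13.67
tcp_pos: [0.5528, -0.0179, 0.0188]
eef_rot: [17.5, 89.9, -68.1]
contact_force: [-7.8, -1.4, 22.5]
gripper_width: 0.0273
```

Run:
```python
from h import *
s,R=show()
```

```text
t 13.67 tcp [ 0.5528 -0.0179  0.0188] jaw yaw 4.35 toolx [ 0.001 -0.002 -1.   ] q [ 18.5  20.9 -28.2   0.2 -40.9 165.7] F [-7.83 -1.39 22.45] M [-0.463  2.804 -0.005] w 0.0273
```

Emit:
arm_command(
  plan=[
    {"dx": -0.04,"dy": 0,"dz": -0.02,"wx": 0,"wy": 0.02,"wz": 0},
    {"dx": 0,"dy": 0,"dz": -0.03,"wx": 0,"wy": 0,"wz": 0},
  ],
)

```text
time_s: 13.83
tcp_pos: [0.5526, -0.0173, 0.02]
eef_rot: [30.5, 89.9, -55.2]
contact_force: [1.9, -5.6, -0.1]
gripper_width: 0.0271
```

Run:
```python
from h import *
s,R=show();print(tilt(R))
```

```text
t 13.83 tcp [ 0.5526 -0.0173  0.02  ] jaw yaw 4.35 toolx [ 0.001 -0.001 -1.   ] q [ 1.860e+01  2.080e+01 -2.820e+01  1.000e-01 -4.100e+01  1.657e+02] F [ 1.92 -5.59 -0.11] M [-2.544 -0.446  0.007] w 0.0271
[ 0.    0.01 -0.01]
```

Emit:
arm_command(
  plan=[
    {"dx": 0.02,"dy": 0,"dz": -0.01,"wx": 0.8,"wy": 0,"wz": 0},
    {"dx": 0,"dy": 0,"dz": -0.01,"wx": 0.8,"wy": 0,"wz": 0},
    {"dx": 0,"dy": 0,"dz": -0.01,"wx": 0.8,"wy": 0,"wz": 0},
    {"dx": 0,"dy": 0,"dz": 0,"wx": 0.8,"wy": 0,"wz": 0},
  ],
)

```text
time_s: 14.17
tcp_pos: [0.552, -0.0179, 0.0194]
eef_rot: [3.7, 89.8, -97.0]
contact_force: [-1.1, -3.2, -0.4]
gripper_width: 0.0272
```

Run:
```python
from h import *
s,R=show();print(tilt(R),delta([.5526,-.0173,.0195],s,R))
```

```text
t 14.17 tcp [ 0.552  -0.0179  0.0194] jaw yaw -10.76 toolx [-0.    -0.003 -1.   ] q [ 18.6  20.8 -28.3   0.3 -41.  150.4] F [-1.06 -3.22 -0.37] M [-1.175 -0.246  0.004] w 0.0272
[ 0.    0.04 -0.  ] [-0.    0.02 -0.03]
```

Emit:
arm_command(
  plan=[
    {"dx": 0,"dy": 0.01,"dz": -0.02,"wx": 0.9,"wy": 0.04,"wz": 0},
    {"dx": 0,"dy": 0,"dz": -0.02,"wx": 0.9,"wy": 0,"wz": 0},
    {"dx": 0,"dy": 0,"dz": -0.02,"wx": 0.9,"wy": 0,"wz": 0},
    {"dx": 0,"dy": -0.01,"dz": -0.02,"wx": 0.9,"wy": 0,"wz": 0},
    {"dx": 0,"dy": -0.01,"dz": -0.01,"wx": 0.9,"wy": 0,"wz": 0},
    {"dx": 0,"dy": -0.01,"dz": -0.01,"wx": 0.9,"wy": 0,"wz": 0},
  ],
)

```text
time_s: 14.67
tcp_pos: [0.5516, -0.0178, 0.0191]
eef_rot: [12.7, 89.8, -114.0]
contact_force: [0.1, -3.6, 0.1]
gripper_width: 0.0271
```

Run:
```python
from h import *
s,R=show();print(tilt(R),delta([.5526,-.0173,.0195],s,R))
```

```text
t 14.67 tcp [ 0.5516 -0.0178  0.0191] jaw yaw -36.71 toolx [-0.002 -0.004 -1.   ] q [ 18.6  20.9 -28.3   0.3 -41.  124.5] F [ 0.05 -3.59  0.13] M [-1.731 -0.171  0.032] w 0.0271
[ 0.    0.05 -0.01] [-0.02  0.02 -0.05]
```

Emit:
arm_command(
  plan=[
    {"dx": -0.01,"dy": 0.01,"dz": -0.03,"wx": 0.9,"wy": 0.05,"wz": 0},
    {"dx": 0,"dy": 0,"dz": -0.03,"wx": 0.9,"wy": 0,"wz": 0},
    {"dx": 0,"dy": 0,"dz": -0.03,"wx": 0.9,"wy": 0,"wz": 0},
    {"dx": 0,"dy": -0.01,"dz": -0.02,"wx": 0.9,"wy": 0,"wz": 0},
    {"dx": 0,"dy": -0.01,"dz": -0.02,"wx": 0.9,"wy": 0,"wz": 0},
    {"dx": 0,"dy": -0.01,"dz": -0.02,"wx": 0.9,"wy": 0,"wz": 0},
  ],
)

```text
time_s: 15.17
tcp_pos: [0.5513, -0.0177, 0.019]
eef_rot: [26.9, 89.7, -125.8]
contact_force: [-0.4, -3.7, 2.1]
gripper_width: 0.0278
```

Run:
```python
from look import *
s,R=look("side14",255,130,40,15,2.0);print(tilt(R),delta([.5526,-.0173,.0195],s,R))
```

```text
t 15.17 tcp [ 0.5513 -0.0177  0.019 ] jaw yaw -62.71 toolx [-0.004 -0.005 -1.   ] q [ 18.7  20.9 -28.2   0.3 -41.1  98.4] F [-0.41 -3.75  2.09] M [-1.729  0.223  0.014] w 0.0278
[ 0.    0.07 -0.03] [-0.02  0.01 -0.07]
```

View pics/side14c.png

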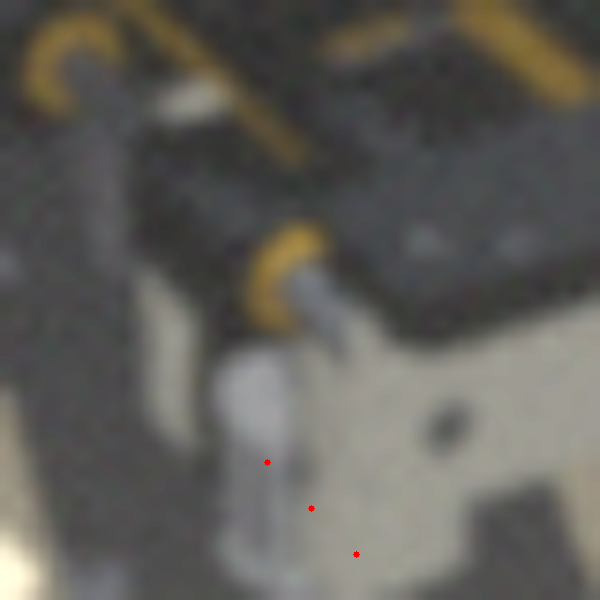

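Emit:
arm_command(
  plan=[
    {"dx": -0.01,"dy": 0,"dz": -0.03,"wx": 0.9,"wy": 0.06,"wz": 0.01},
    {"dx": 0,"dy": 0,"dz": -0.03,"wx": 0.9,"wy": 0,"wz": 0},
    {"dx": 0,"dy": -0.01,"dz": -0.03,"wx": 0.9,"wy": 0,"wz": 0},
    {"dx": 0,"dy": -0.02,"dz": -0.02,"wx": 0.9,"wy": 0,"wz": 0},
    {"dx": 0,"dy": -0.02,"dz": -0.02,"wx": 0.9,"wy": 0,"wz": 0},
    {"dx": 0,"dy": -0.02,"dz": -0.02,"wx": 0.9,"wy": 0,"wz": 0},
  ],
)

```text
time_s: 15.72
tcp_pos: [0.5514, -0.0174, 0.0189]
eef_rot: [62.5, 89.5, -115.6]
contact_force: [0.2, -4.6, 0.5]
gripper_width: 0.0273
```

Run:
```python
from h import *
s,R=show();print(tilt(R),delta([.5526,-.0173,.0195],s,R))
```

```text
t 15.72 tcp [ 0.5514 -0.0174  0.0189] jaw yaw -88.13 toolx [-0.003 -0.007 -1.   ] q [ 18.8  20.9 -28.3   0.5 -41.1  72.7] F [ 0.21 -4.62  0.47] M [-1.989  0.026  0.04 ] w 0.0273
[ 0.    0.05 -0.09] [-0.03 -0.01 -0.06]
```

Emit:
arm_command(
  plan=[
    {"dx": 0,"dy": -0.02,"dz": -0.01,"wx": 0.9,"wy": 0.05,"wz": -0.08},
    {"dx": 0,"dy": -0.02,"dz": -0.01,"wx": 0.9,"wy": 0,"wz": 0},
    {"dx": 0,"dy": -0.02,"dz": -0.01,"wx": 0.9,"wy": 0,"wz": 0},
    {"dx": 0,"dy": -0.02,"dz": 0,"wx": 0.9,"wy": 0,"wz": 0},
    {"dx": 0,"dy": -0.02,"dz": 0,"wx": 0.9,"wy": 0,"wz": 0},
    {"dx": 0,"dy": -0.02,"dz": 0,"wx": 0.9,"wy": 0,"wz": 0},
  ],
)

```text
time_s: 16.22
tcp_pos: [0.5524, -0.017, 0.0189]
eef_rot: [116.2, 89.8, -87.2]
contact_force: [-0.0, -4.7, 1.0]
gripper_width: 0.0269
```

Run:
```python
from h import *
s,R=show();print(tilt(R),delta([.5526,-.0173,.0195],s,R))
```

```text
t 16.22 tcp [ 0.5524 -0.017   0.0189] jaw yaw -113.39 toolx [ 0.    -0.004 -1.   ] q [ 18.7  20.9 -28.3   0.3 -40.9  47.7] F [-0.05 -4.69  0.98] M [-1.876  0.203  0.08 ] w 0.0269
[ 0.   -0.02 -0.04] [-0.03  0.01 -0.01]
```

Emit:
arm_command(
  plan=[
    {"dx": 0,"dy": -0.01,"dz": 0,"wx": 0.9,"wy": 0,"wz": -0.04},
    {"dx": 0,"dy": -0.01,"dz": 0.01,"wx": 0.9,"wy": 0,"wz": 0},
    {"dx": 0,"dy": -0.01,"dz": 0.01,"wx": 0.9,"wy": 0,"wz": 0},
    {"dx": 0,"dy": -0.01,"dz": 0.01,"wx": 0.9,"wy": 0,"wz": 0},
    {"dx": 0,"dy": -0.01,"dz": 0.01,"wx": 0.9,"wy": 0,"wz": 0},
    {"dx": 0,"dy": -0.01,"dz": 0.02,"wx": 0.9,"wy": 0,"wz": 0},
  ],
)

```text
time_s: 16.72
tcp_pos: [0.5523, -0.0166, 0.019]
eef_rot: [158.3, 89.8, -70.3]
contact_force: [2.0, -4.9, 0.3]
gripper_width: 0.0272
```

Run:
```python
from h import *
s,R=show();print(tilt(R),delta([.5526,-.0173,.0195],s,R))
```

```text
t 16.72 tcp [ 0.5523 -0.0166  0.019 ] jaw yaw -138.61 toolx [ 0.001 -0.004 -1.   ] q [ 18.8  20.8 -28.4   0.3 -40.8  22.4] F [ 1.95 -4.93  0.33] M [-2.105 -0.209  0.114] w 0.0272
[ 0.   -0.05 -0.02] [-0.03  0.01 -0.04]
```

Emit:
arm_command(
  plan=[
    {"dx": 0,"dy": 0,"dz": 0,"wx": 0.8,"wy": -0.05,"wz": -0.02},
    {"dx": 0,"dy": 0,"dz": 0,"wx": 0.8,"wy": 0,"wz": 0},
    {"dx": 0,"dy": 0,"dz": 0,"wx": 0.8,"wy": 0,"wz": 0},
  ],
)

```text
time_s: 16.97
tcp_pos: [0.5525, -0.0167, 0.019]
eef_rot: [-160.3, 90.0, -40.1]
contact_force: [-0.7, -1.5, 0.7]
gripper_width: 0.0271
```

Run:
```python
from h import *
s,R=show();print(tilt(R),delta([.5526,-.0173,.0195],s,R))
```

```text
t 16.97 tcp [ 0.5525 -0.0167  0.019 ] jaw yaw -149.82 toolx [ 0. -0. -1.] q [ 18.6  20.9 -28.2   0.  -41.   11.6] F [-0.66 -1.53  0.72] M [-0.853  0.292  0.097] w 0.0271
[ 0. -0.  0.] [-0.03  0.01 -0.03]
```

Emit:
arm_command(
  plan=[
    {"dx": 0,"dy": 0,"dz": 0,"wx": 0.8,"wy": 0,"wz": 0},
    {"dx": 0,"dy": 0,"dz": 0.01,"wx": 0.8,"wy": 0,"wz": 0},
    {"dx": 0,"dy": 0,"dz": 0.01,"wx": 0.8,"wy": 0,"wz": 0},
  ],
)

```text
time_s: 17.22
tcp_pos: [0.5525, -0.0164, 0.019]
eef_rot: [-179.1, 90.0, -70.0]
contact_force: [0.5, -3.3, 1.2]
gripper_width: 0.0275
```

Run:
```python
from h import *
s,R=show();print(tilt(R),delta([.5526,-.0173,.0195],s,R))
```

```text
t 17.22 tcp [ 0.5525 -0.0164  0.019 ] jaw yaw -160.99 toolx [ 0.    -0.001 -1.   ] q [ 18.6  20.9 -28.2   0.1 -40.9   0.3] F [ 0.51 -3.32  1.23] M [-1.587 -0.055  0.052] w 0.0275
[ 0.   -0.01  0.  ] [-0.03  0.01 -0.05]
```

Emit:
arm_command(
  plan=[
    {"dx": 0,"dy": 0,"dz": 0,"wx": 0.8,"wy": 0,"wz": 0},
    {"dx": 0,"dy": 0,"dz": 0,"wx": 0.8,"wy": 0,"wz": 0},
    {"dx": 0,"dy": 0,"dz": 0,"wx": 0.8,"wy": 0,"wz": 0},
  ],
)

```text
time_s: 17.47
tcp_pos: [0.5527, -0.0164, 0.019]
eef_rot: [-168.4, 89.9, -70.5]
contact_force: [-0.3, -1.6, 1.2]
gripper_width: 0.0269
```

Run:
```python
from h import *
s,R=show();print(tilt(R),delta([.5526,-.0173,.0195],s,R))
```

```text
t 17.47 tcp [ 0.5527 -0.0164  0.019 ] jaw yaw -172.16 toolx [ 0.001 -0.001 -1.   ] q [ 18.7  20.9 -28.2   0.1 -40.9 -10.9] F [-0.34 -1.64  1.24] M [-1.002  0.214  0.11 ] w 0.0269
[ 0.   -0.02  0.  ] [-0.02  0.01 -0.04]
```

Emit:
arm_command(
  plan=[
    {"dx": 0,"dy": 0,"dz": 0,"wx": 0.8,"wy": 0,"wz": 0},
    {"dx": 0,"dy": 0,"dz": 0.01,"wx": 0.8,"wy": 0,"wz": 0},
  ],
)

```text
time_s: 17.63
tcp_pos: [0.5527, -0.0162, 0.019]
eef_rot: [-164.8, 89.9, -74.4]
contact_force: [-0.0, -3.7, -0.3]
gripper_width: 0.0274
```

Run:
```python
from h import *
s,R=show();print(tilt(R),delta([.5526,-.0173,.0195],s,R))
```

```text
t 17.63 tcp [ 0.5527 -0.0162  0.019 ] jaw yaw -179.61 toolx [ 0.001 -0.002 -1.   ] q [ 18.7  20.9 -28.2   0.2 -40.9 -18.4] F [-0.   -3.73 -0.32] M [-1.583  0.016  0.091] w 0.0274
[ 0.   -0.02  0.01] [-0.03  0.01 -0.05]
```

Emit:
arm_command(
  plan=[
    {"dx": 0,"dy": 0,"dz": 0,"wx": 0.7,"wy": -0.02,"wz": 0},
    {"dx": 0,"dy": 0,"dz": 0,"wx": 0.7,"wy": 0,"wz": 0},
    {"dx": 0,"dy": 0,"dz": 0,"wx": 0.7,"wy": 0,"wz": 0},
  ],
)

```text
time_s: 17.88
tcp_pos: [0.5529, -0.0163, 0.019]
eef_rot: [-131.2, 89.9, -50.6]
contact_force: [-0.4, -1.9, 0.9]
gripper_width: 0.0276
```

Run:
```python
from h import *
s,R=show()
```

```text
t 17.88 tcp [ 0.5529 -0.0163  0.019 ] jaw yaw 170.63 toolx [ 0.001 -0.001 -1.   ] q [ 18.6  20.9 -28.2   0.1 -40.9 -28.1] F [-0.36 -1.92  0.9 ] M [-0.997  0.092  0.071] w 0.0276
```

Emit:
arm_command(
  plan=[
    {"dx": 0,"dy": 0,"dz": 0,"wx": 0.7,"wy": 0,"wz": 0},
    {"dx": 0,"dy": 0,"dz": 0,"wx": 0.7,"wy": 0,"wz": 0},
  ],
)

```text
time_s: 18.05
tcp_pos: [0.553, -0.0162, 0.0189]
eef_rot: [-129.3, 89.9, -55.1]
contact_force: [0.4, -1.8, 1.0]
gripper_width: 0.0273
```

Run:
```python
from h import *
s,R=show()
```

```text
t 18.05 tcp [ 0.553  -0.0162  0.0189] jaw yaw 164.15 toolx [ 0.001 -0.001 -1.   ] q [ 18.7  20.9 -28.2   0.1 -40.9 -34.6] F [ 0.36 -1.8   1.02] M [-1.087  0.157  0.087] w 0.0273
```

Emit:
arm_command(
  plan=[
    {"dx": 0,"dy": 0,"dz": 0,"wx": 0.7,"wy": 0,"wz": 0},
    {"dx": 0,"dy": 0,"dz": 0,"wx": 0.7,"wy": 0,"wz": 0},
  ],
)

```text
time_s: 18.22
tcp_pos: [0.5531, -0.0162, 0.0189]
eef_rot: [-126.2, 89.9, -58.5]
contact_force: [0.5, -3.6, 0.5]
gripper_width: 0.0273
```

Run:
```python
from h import *
s,R=show()
```

```text
t 18.22 tcp [ 0.5531 -0.0162  0.0189] jaw yaw 157.67 toolx [ 0.001 -0.002 -1.   ] q [ 18.7  20.9 -28.2   0.2 -40.9 -41.1] F [ 0.49 -3.6   0.51] M [-1.02   0.132  0.118] w 0.0273
```

Emit:
arm_command(
  plan=[
    {"dx": 0,"dy": 0,"dz": 0,"wx": 0.7,"wy": 0,"wz": 0},
    {"dx": 0,"dy": 0,"dz": 0,"wx": 0.7,"wy": 0,"wz": 0},
  ],
)

```text
time_s: 18.38
tcp_pos: [0.5533, -0.0162, 0.0189]
eef_rot: [-122.9, 89.9, -61.7]
contact_force: [0.5, -3.7, 0.7]
gripper_width: 0.0274
```

Run:
```python
from h import *
s,R=show()
```

```text
t 18.38 tcp [ 0.5533 -0.0162  0.0189] jaw yaw 151.2 toolx [ 0.001 -0.002 -1.   ] q [ 18.7  20.9 -28.2   0.2 -40.9 -47.6] F [ 0.54 -3.66  0.66] M [-1.005  0.154  0.17 ] w 0.0274
```

Emit:
arm_command(
  plan=[
    {"dx": 0,"dy": 0,"dz": 0,"wx": 0.7,"wy": 0,"wz": 0},
    {"dx": 0,"dy": 0,"dz": 0,"wx": 0.7,"wy": 0,"wz": 0},
  ],
)

```text
time_s: 18.55
tcp_pos: [0.5534, -0.0162, 0.0189]
eef_rot: [-120.9, 89.8, -66.2]
contact_force: [0.1, -3.6, 0.9]
gripper_width: 0.0268
```

Run:
```python
from h import *
s,R=show()
```

```text
t 18.55 tcp [ 0.5534 -0.0162  0.0189] jaw yaw 144.73 toolx [ 0.001 -0.002 -1.   ] q [ 18.7  20.9 -28.2   0.2 -40.9 -54.2] F [ 0.09 -3.62  0.95] M [-1.084  0.121  0.155] w 0.0268
```

Emit:
arm_command(
  plan=[
    {"dx": 0,"dy": 0,"dz": 0,"wx": 0.7,"wy": 0,"wz": 0},
    {"dx": 0,"dy": 0,"dz": 0,"wx": 0.6,"wy": 0,"wz": 0},
  ],
)

```text
time_s: 18.72
tcp_pos: [0.5535, -0.0163, 0.0189]
eef_rot: [-118.4, 89.8, -69.7]
contact_force: [-0.5, -3.0, 0.2]
gripper_width: 0.0273
```

Run:
```python
from h import *
s,R=show()
```

```text
t 18.72 tcp [ 0.5535 -0.0163  0.0189] jaw yaw 138.72 toolx [ 0.001 -0.003 -1.   ] q [ 18.7  20.9 -28.2   0.3 -40.9 -60.2] F [-0.54 -3.03  0.16] M [-1.003  0.149  0.219] w 0.0273
```

Emit:
arm_command(
  plan=[
    {"dx": 0,"dy": 0,"dz": 0,"wx": 0.6,"wy": 0,"wz": 0},
    {"dx": 0,"dy": 0,"dz": 0,"wx": 0.5,"wy": 0,"wz": 0},
  ],
)

```text
time_s: 18.88
tcp_pos: [0.5535, -0.0163, 0.0189]
eef_rot: [-117.2, 89.8, -73.5]
contact_force: [0.2, -3.9, 1.7]
gripper_width: 0.0274
```

Run:
```python
from h import *
s,R=show()
```

```text
t 18.88 tcp [ 0.5535 -0.0163  0.0189] jaw yaw 133.66 toolx [ 0.001 -0.003 -1.   ] q [ 18.7  20.9 -28.2   0.3 -40.9 -65.3] F [ 0.16 -3.85  1.68] M [-0.907  0.14   0.272] w 0.0274
```

Emit:
arm_command(
  plan=[
    {"dx": 0,"dy": 0,"dz": 0,"wx": 0,"wy": 0,"wz": 0},
    {"dx": 0,"dy": 0,"dz": 0,"wx": 0,"wy": 0,"wz": 0},
  ],
)

```text
time_s: 19.05
tcp_pos: [0.5535, -0.0163, 0.0189]
eef_rot: [-119.9, 89.8, -76.1]
contact_force: [0.7, -2.7, 0.3]
gripper_width: 0.0269
```

Run:
```python
from h import *
s,R=show()
```

```text
t 19.05 tcp [ 0.5535 -0.0163  0.0189] jaw yaw 133.82 toolx [ 0.001 -0.004 -1.   ] q [ 18.7  20.9 -28.2   0.3 -40.9 -65.2] F [ 0.71 -2.74  0.31] M [-0.956  0.174  0.07 ] w 0.0269
```

Emit:
arm_command(
  plan=[
    {"dx": 0,"dy": 0,"dz": 0,"wx": 0,"wy": 0,"wz": 0},
    {"dx": 0,"dy": 0,"dz": 0,"wx": 0,"wy": 0,"wz": 0},
  ],
)

```text
time_s: 19.22
tcp_pos: [0.5536, -0.0163, 0.0189]
eef_rot: [-119.8, 89.8, -75.8]
contact_force: [0.7, -3.2, 0.4]
gripper_width: 0.0271
```

Run:
```python
from look import *
s,R=look("side15",255,130,40,15,2.0)
for i in range(4): r.capture("side"); print(r.get_state()["moment"].round(3))
```

```text
t 19.22 tcp [ 0.5536 -0.0163  0.0189] jaw yaw 134.03 toolx [ 0.001 -0.004 -1.   ] q [ 18.7  20.9 -28.2   0.3 -40.9 -65. ] F [ 0.67 -3.19  0.44] M [-0.947  0.16   0.063] w 0.0271
[-0.912  0.269  0.113]
[-0.923  0.244  0.073]
[-0.927  0.192  0.109]
[-0.898  0.22   0.053]
```

View pics/side15c.png

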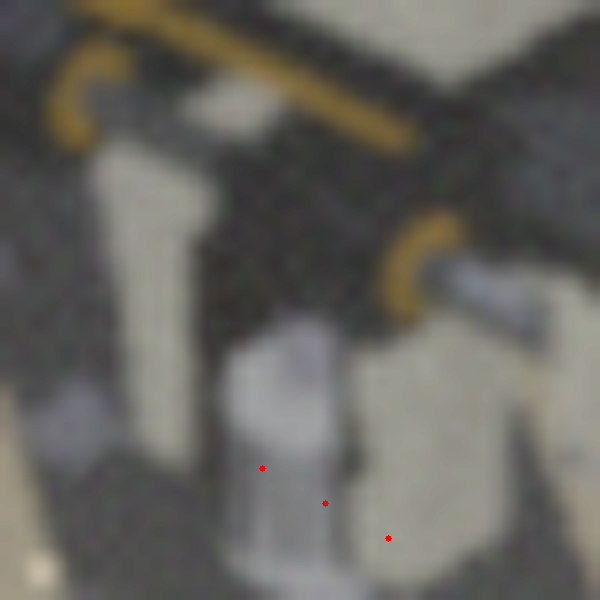

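Emit:
arm_command(
  plan=[
    {"dx": 0,"dy": 0,"dz": 0,"wx": 0,"wy": 0,"wz": 0},
    {"dx": 0,"dy": 0,"dz": 0,"wx": 0,"wy": 0,"wz": 0},
    {"dx": 0,"dy": 0,"dz": 0,"wx": 0,"wy": 0,"wz": 0},
    {"dx": 0,"dy": 0,"dz": 0,"wx": 0,"wy": 0,"wz": 0},
  ],
  fingers=0,
)

```text
time_s: 19.8
tcp_pos: [0.5541, -0.0151, 0.0186]
eef_rot: [-88.3, 89.8, -44.3]
contact_force: [-0.2, 0.0, -0.1]
gripper_width: 0.0427
```

Run:
```python
from look import *
s,R=show();print(tilt(R))
```

```text
t 19.8 tcp [ 0.5541 -0.0151  0.0186] jaw yaw 133.97 toolx [ 0.002 -0.002 -1.   ] q [ 18.8  21.  -28.2   0.2 -40.8 -65. ] F [-0.23  0.04 -0.1 ] M [-0.027  0.017 -0.004] w 0.0427
[-0.    0.    0.04]
```

Emit:
arm_command(
  plan=[
    {"dx": -0.4,"dy": 0,"dz": 0,"wx": 0,"wy": 0,"wz": 0},
    {"dx": -0.9,"dy": 0,"dz": 0,"wx": 0,"wy": 0,"wz": 0},
    {"dx": -0.9,"dy": 0,"dz": 0,"wx": 0,"wy": 0,"wz": 0},
    {"dx": -0.9,"dy": 0,"dz": 0,"wx": 0,"wy": 0,"wz": 0},
    {"dx": -0.9,"dy": 0,"dz": 0,"wx": 0,"wy": 0,"wz": 0},
    {"dx": -0.9,"dy": 0,"dz": 0,"wx": 0,"wy": 0,"wz": 0},
    {"dx": -0.9,"dy": 0,"dz": 0,"wx": 0,"wy": 0,"wz": 0},
    {"dx": -0.9,"dy": 0,"dz": 0,"wx": 0,"wy": 0,"wz": 0},
  ],
)

```text
time_s: 20.47
tcp_pos: [0.5509, -0.0142, 0.158]
eef_rot: [167.2, 89.7, -148.8]
contact_force: [0.2, 0.4, -1.4]
gripper_width: 0.0439
```

Emit:
arm_command(
  plan=[
    {"dx": 0,"dy": -0.7,"dz": -0.7,"wx": 0,"wy": 0,"wz": 0},
    {"dx": 0,"dy": -0.7,"dz": -0.7,"wx": 0,"wy": 0,"wz": 0},
    {"dx": 0,"dy": -0.7,"dz": -0.7,"wx": 0,"wy": 0,"wz": 0},
    {"dx": 0,"dy": -0.7,"dz": -0.7,"wx": 0,"wy": 0,"wz": 0},
    {"dx": 0,"dy": -0.7,"dz": -0.7,"wx": 0,"wy": 0,"wz": 0},
    {"dx": 0,"dy": -0.7,"dz": -0.7,"wx": 0,"wy": 0,"wz": 0},
    {"dx": 0,"dy": -0.7,"dz": -0.7,"wx": 0,"wy": 0,"wz": 0},
    {"dx": 0,"dy": -0.7,"dz": -0.7,"wx": 0,"wy": 0,"wz": 0},
    {"dx": 0,"dy": -0.7,"dz": -0.7,"wx": 0,"wy": 0,"wz": 0},
    {"dx": 0,"dy": -0.7,"dz": -0.7,"wx": 0,"wy": 0,"wz": 0},
    {"dx": 0,"dy": -0.7,"dz": -0.7,"wx": 0,"wy": 0,"wz": 0},
    {"dx": 0,"dy": -0.7,"dz": -0.7,"wx": 0,"wy": 0,"wz": 0},
  ],
)

```text
time_s: 21.47
tcp_pos: [0.5514, -0.2565, 0.1747]
eef_rot: [-40.4, 89.1, 4.1]
contact_force: [0.1, 0.8, -0.6]
gripper_width: 0.0439
```

Run:
```python
from look import *
s,R=look("side16",250,125,60,10,2.0,dots=False)
look("top16",180,190,60,10,1.0,n="top",dots=False)
a=cv2.imread("pics/side16c.png");b=cv2.imread("pics/top16c.png");cv2.imwrite("pics/f16.png",cv2.resize(np.hstack([a,b]),(800,400)))
```

```text
t 21.47 tcp [ 0.5514 -0.2565  0.1747] jaw yaw 134.52 toolx [ 0.016  0.001 -1.   ] q [ -6.7  15.4 -11.8  -0.2 -61.9 -38.7] F [ 0.07  0.83 -0.56] M [ 0.021  0.012 -0.061] w 0.0439
t 21.52 tcp [ 0.5514 -0.2592  0.1747] jaw yaw 134.47 toolx [ 0.015  0.    -1.   ] q [ -6.9  15.5 -11.7  -0.1 -62.  -38.6] F [ 1.33 -2.16  2.72] M [-0.397 -0.206  0.005] w 0.0436
```

View pics/f16.png

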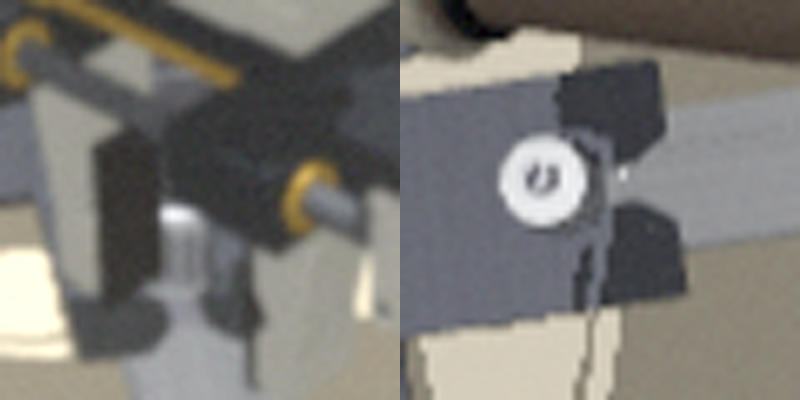

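View pics/top16.png

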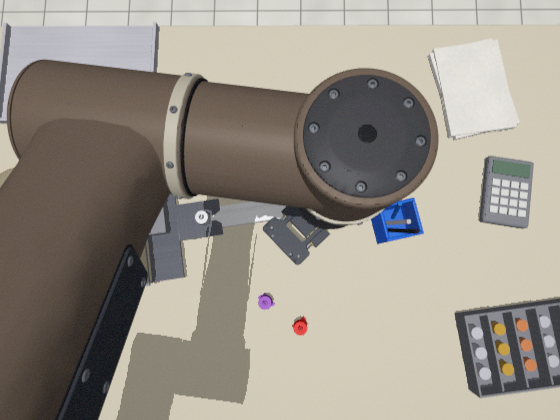

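Run:
```python
from look import *
show()
s,R=look("side17",150,100,200,3,1.3,dots=False);show()
```

```text
t 21.57 tcp [ 0.5513 -0.2578  0.1744] jaw yaw 134.39 toolx [ 0.015  0.001 -1.   ] q [ -6.8  15.4 -11.8  -0.2 -61.9 -38.7] F [-0.87  0.33 -0.76] M [ 0.059  0.151 -0.013] w 0.0436
t 21.57 tcp [ 0.5513 -0.2578  0.1744] jaw yaw 134.39 toolx [ 0.015  0.001 -1.   ] q [ -6.8  15.4 -11.8  -0.2 -61.9 -38.7] F [-0.87  0.33 -0.76] M [ 0.059  0.151 -0.013] w 0.0436
t 21.62 tcp [ 0.5513 -0.2567  0.1743] jaw yaw 134.4 toolx [ 0.015  0.001 -1.   ] q [ -6.7  15.4 -11.8  -0.2 -61.9 -38.8] F [ 0.62  0.03 -0.47] M [0.071 0.059 0.003] w 0.044
```

View pics/side17.png

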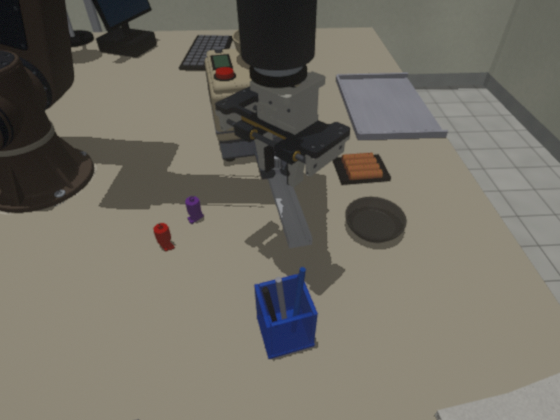

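Emit:
arm_command(
  plan=[
    {"dx": 0,"dy": 0.7,"dz": -0.7,"wx": 0,"wy": 0,"wz": 0},
    {"dx": 0,"dy": 0.7,"dz": -0.7,"wx": 0,"wy": 0,"wz": 0},
    {"dx": 0,"dy": 0.7,"dz": -0.7,"wx": 0,"wy": 0,"wz": 0},
    {"dx": 0,"dy": 0.7,"dz": -0.7,"wx": 0,"wy": 0,"wz": 0},
    {"dx": 0,"dy": 0.7,"dz": -0.7,"wx": 0,"wy": 0,"wz": 0},
    {"dx": 0,"dy": 0.7,"dz": -0.7,"wx": 0,"wy": 0,"wz": 0},
    {"dx": 0,"dy": 0.7,"dz": -0.7,"wx": 0,"wy": 0,"wz": 0},
    {"dx": 0,"dy": 0,"dz": 0,"wx": 0,"wy": 0,"wz": 0},
    {"dx": 0,"dy": 0,"dz": 0,"wx": 0,"wy": 0,"wz": 0},
  ],
)

```text
time_s: 22.37
tcp_pos: [0.4068, -0.2493, 0.1741]
eef_rot: [-36.3, 89.0, 8.3]
contact_force: [0.5, -0.0, 0.4]
gripper_width: 0.044
```

Run:
```python
from look import *
np.set_printoptions(precision=4,suppress=True)
look("side18",258,145,36,22,2.0,dots=False)
look("top18",190,205,26,22,1.0,n="top",dots=False)
a=cv2.imread("pics/side18c.png");b=cv2.imread("pics/top18c.png")
cv2.imwrite("pics/f18.png",np.hstack([cv2.resize(a,(400,400)),cv2.resize(b,(400,400))]))
for n in("side","top"):print([(np.round(k["centre"],1).tolist(),round(k["score"],2)) for k in r.spot_point(n,"shank_end")])
```

```text
t 22.37 tcp [ 0.4068 -0.2493  0.1741] jaw yaw 134.63 toolx [ 0.018  0.003 -1.   ] q [ -8.1   2.9 -27.2  -0.3 -58.9 -37.1] F [ 0.54 -0.01  0.36] M [-0.023 -0.061 -0.017] w 0.044
t 22.42 tcp [ 0.4069 -0.2493  0.1741] jaw yaw 134.63 toolx [ 0.017  0.003 -1.   ] q [ -8.1   2.9 -27.2  -0.3 -58.9 -37.1] F [-0.81 -0.63  0.08] M [0.065 0.208 0.031] w 0.0442
[([192.2, 197.6], 0.92), ([157.3, 223.7], 0.81), ([275.7, 153.5], 0.58), ([371.0, 228.1], 0.55)]
[([200.0, 217.0], 0.74)]
```

View pics/f18.png

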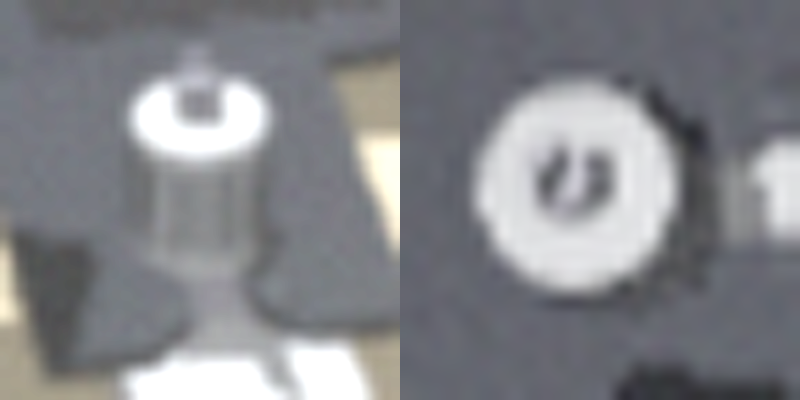

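Run:
```python
from h import *
np.set_printoptions(precision=4,suppress=True)
a=onz("top",[200.,217.],.068);print(a,onz("side",[275.7,149.6],.068))
P=proj("top",[[.5530,-.0185,.068],[.5530,-.0185,.057]]);print(P,proj("side",[[.5530,-.0185,.068],[.5530,-.0185,.064],[.5530,-.0185,.057],[.5530,-.0185,.025]]))
im=cv2.imread("pics/top18.png")[209:226,193:210];cv2.imwrite("pics/mk.png",cv2.resize(im,(340,340),interpolation=0))
im=cv2.imread("pics/side18.png")[145:175,262:292];cv2.imwrite("pics/mk2.png",cv2.resize(im,(600,600),interpolation=0))
```

```text
[[ 0.5508 -0.0183  0.068 ]] [[ 0.553  -0.0137  0.068 ]]
[[200.1582 215.9446]
 [201.3591 216.5449]] [[275.807  150.8099]
 [275.8258 152.2664]
 [275.8583 154.7933]
 [276.0026 166.0009]]
```

View pics/mk.png

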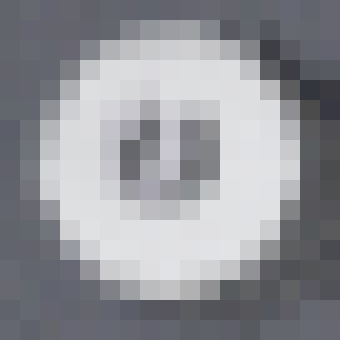

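View pics/mk2.png

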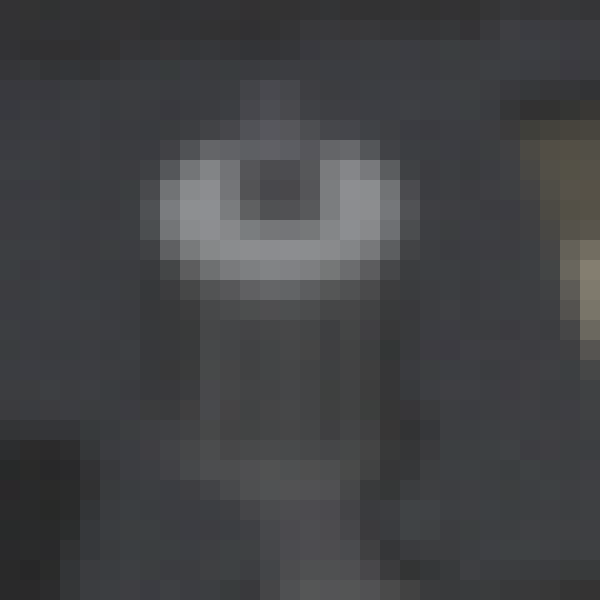

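Run:
```python
from h import *
show();print(r.close_job())
```

```text
t 22.57 tcp [ 0.4079 -0.2497  0.1735] jaw yaw 134.64 toolx [ 0.017  0.003 -1.   ] q [ -8.1   3.1 -27.1  -0.3 -58.9 -37.1] F [ 0.86 -0.21 -0.73] M [-0.033  0.104  0.048] w 0.0435
the job is handed in; nothing more can be done
None
```

The counter is bolted down and the job is handed in at about 22.6 s of the 72 s. I gripped the steel bolt by its nut and lowered its head into the slot ahead of the ear. I slid it along the rail until the shank met the end of the notch, felt as about 10 N along the rail. I then turned the nut clockwise about 230° in one grip, let go and backed the arm off.

**Last checks**
- **Tightness:** the torque reached about 0.27 N m on the last turn and settled at 0.05–0.11 N m once the hand stopped. Both are inside the hand-tight ranges, the first near the top of its range. The readings scatter by about ±0.03 N m.
- **Head under the lips:** the head itself can't be seen. The nut began to clamp after about 100° of run-down, close to the 117° I worked out for the head on the lips; on the plate alone it would have taken about 300°. The mark on the shank end runs roughly across the rail, but it is only a few pixels wide, so I can't confirm exact squareness from it.
- **Seating:** the pictures show the nut sitting on the foot plate at the notch and the shank standing higher out of it. The tray, dish and pen holder appeared unmoved, and the arm was touching nothing.

**What disagreed**
- The pictures put the fingertips about 24 mm higher than the stated tool frame, so I worked from the pictures.
- The shank met the notch's end 1.5 to 4 mm beyond my camera estimate, so I went by the contact.
- Pressing the nut down on the plate briefly read 22 N, and I eased off at once.

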